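# Fit the battery packs under the ratcheting menu panel

## Robot

A 6-joint arm with a two-finger parallel gripper is mounted at the origin on a cart in front of the work surface, level with it; the furniture and walls round the work are solid. World frame = base frame: x ahead of the robot, y to its left, z up, the work surface at z = 0. Lengths are in mm, angles in rad, forces in N, time in s.
With the tool pointing down it reaches from about 275 to 1000 mm from the base axis. Payload 8.4 kg.
Tool frame: the origin (TCP) lies between the finger pads; the fingertips stand 22 mm ahead of it and the grasp point (between the pads) lies 3 mm ahead of it (r.nose_length is the z of the fingertips in the tool frame, in mm); z points along the fingers, y is the line along which they close (so a half turn about z gives the same grasp; the last joint's range is limited). The gripper opens to 85 mm and grips with 20 to 120 N. Pads are 22 mm wide; open, the fingers measure 114 mm over their backs; the gripper's body (76 mm by 85 mm) begins 54 mm behind the grasp point. The pads swing forward as they close: fully open they stand 13 mm farther back than shut.
Start: joints at [-1.136, 0.353, 1.633, -0, 1.155, -0.002], TCP at [264.4, -566.322, 253.281] pointing down, gripper open.
Joint ranges: [-2.63, 2.63], [-0.92, 2.1], [0.06, 2.66], [-1.3, 4.44], [0, 2.69], [-3.02, 3.02]. Speed limits (rad/s): [2.22, 2.22, 2.79, 3.14, 3.14, 3.14].

## Interface

Orientations are given as [roll, pitch, yaw] about the fixed x, y, z axes, in that order (R = Rz(yaw) Ry(pitch) Rx(roll)).
In Python, from rig import r gives the robot as it stands.
- The arm moves only by the shell command python3 steer.py 'ROWS' [FORCE]. ROWS is one flat JSON list of numbers that holds 1 to 5 rows one after another, with no inner brackets; each row has 7 numbers: a rotation vector rx, ry, rz in rad, then dx, dy, dz in mm, then the opening from 0.0 (shut) to 1.0 (fully open); each row shifts and turns the commanded pose from where the row before left it, along the tool's axes as they then stand; what a row does not reach is not made up. A row lasts 1/12 s, in which the tool goes at most 41.7 mm and 0.125 rad, less where a joint would pass 70% of its speed; a pose out of reach is approached as far as the arm can. The fingers move at their own pace and stop on an object; FORCE is the grip in N (left out, the last holds). Time passes only in rows, so rows that do not move let the fingers close. It prints the time, the measured TCP pose, the force, the opening and the grip force at its end. Input that does not fit is refused with a message, and nothing moves.
- r.sense(): the state, without advancing time (a new reading comes with each control period).
- r.grab_frame(name): name is "scene" or "top" or "wrist"; returns the picture (420x560x3 uint8, red, green, blue); there is no depth.
- r.camera_params(name): a dict with "fx", "fy", "cx", "cy" (pixels), "rvec" (rotation vector, rad) and "tvec" (3), from world to camera coordinates, as OpenCV has them. Camera axes: x right, y down, z forward; pixel columns grow to the right and rows downward; lengths in mm; the calibration is good to about 2 mm. A picture is of the moment at which its call begins: read the wrist's pose just before it. camera_params takes no time and is no camera call; for the wrist camera it gives the pose at the moment of the call.
- r.sign_off(): hands the job in; it is judged then, once.
The state is a dict: "clock": time; "qpos": joint angles; "qvel": joint speeds; "joint_efforts": joint torques, N m; "eef_pos": TCP position; "tcp_rot": TCP orientation; "contact_force": force on the tool from outside, world axes, zero at the start; "wrist_torque": the same for the moment, N m; "opening": opening from 0.0 (shut) to 1.0 (fully open); "grasp_force": force on a finger pad.
Only numpy, scipy, OpenCV 4.12 (cv2) and the standard library are available. Lean on these libraries where they do the work, as an engineer would, in place of code of your own. Each camera call takes 0.05 s, during which the arm holds its last target. There are 200 camera calls.

## Task

Put the battery packs into the light-up menu stand: lift its panel by the front bar up the ratchet until it stands by itself in the top notch, then set every pack that lies on the counter fully home in a pocket of its own, grip rib towards the hinge, and swing that pocket's lever shut across it. With all packs locked in, lift the panel on past the top so that the pawl is thrown out, and lower it gently until it lies flat on its rests. Work the pawl only through the panel, never by hand, and leave the other things on the counter where they are.

Things in the scene. Friction and masses are not known exactly. Their poses are not given: they have to be found in the camera images.
- stand: Light-up menu stand, fixed, 262 mm deep (x), 330 mm wide (y). Origin: centre of its underside; its x points away from the robot to the hinge, y left. An 8 mm steel base plate carries a grey socket plate (78 x 300 mm, top 22 mm above the counter) with three equal pockets in a row along y, 84 mm apart. Two rubber-topped posts at the front corners carry the shut panel.
- panel (a joint): Angle of the hinged menu panel (225 x 322 x 10 mm, 0.35 kg, falls freely if unpropped). 0 = flat on its rests over the pockets, grows as the front is lifted, stop at 1.58. Ratchet: it rests in notches at 0.435, 0.725, 1.015 and 1.305 (top); one catches when lifted 0.04 past it and let down. From 1.35 a pin pushes the pawl, which tips over at 1.47 and falls out by 1.56; then it can be lowered
- panel_hinge (a point): Point on the hinge line at its middle, 78 mm above the counter, 100 mm behind the stand's origin
- panel_bar (a point): Middle of the round steel lifting bar at the panel's front: 10 mm thick, 110 mm long along the stand's y, held by two arms at its ends, 268 mm from the hinge line in the panel's plane, 38 mm off the panel's edge. With the panel flat it is 78 mm above the counter. About 2 N lifts it; yanked up faster than 0.3 m/s it may flick the pawl out early
- pawl (a joint): Angle of the ratchet's pawl, a 45 mm brass finger under the panel's left side near the hinge. 0 = leaning into the notches (engaged), 0.95 = thrown out; gravity keeps it on either side (it tips over at 0.27). Thrown out, it stays so until the panel is lowered below about 0.1 rad, which puts it back in. Not to be worked by hand
- pocket_1 (a point): Centre of the floor of the right-hand pocket (8 mm above the counter), a rectangular well 67 mm along the stand's x by 47 mm along y, 14 mm deep, with a 3 mm chamfered mouth; axes as the stand's
- lever_1 (a joint): Angle of the right-hand pocket's lever, a level bar on an upright pin 24 mm in front of the pocket's centre and 38 mm to its right (stand -x, -y). 0 = shut, along +y across the pack's front part (hard stop); grows counter-clockwise from above, at 1.57 it points to -x. Bar underside 36.5 mm, top 42.5 mm above the counter. Stays where left; under 1 N at the knob moves it
- lever_1_knob (a point): Centre of the top of the round upright knob at the end of the right-hand pocket's lever, 38 mm from the lever's pin; the knob is 12 mm across and stands 21.5 mm above the bar, its top 64 mm above the counter
- pocket_2 (a point): Centre of the floor of the middle pocket (8 mm above the counter), a rectangular well 67 mm along the stand's x by 47 mm along y, 14 mm deep, with a 3 mm chamfered mouth; axes as the stand's
- lever_2 (a joint): Angle of the middle pocket's lever, a level bar on an upright pin 24 mm in front of the pocket's centre and 38 mm to its right (stand -x, -y). 0 = shut, along +y across the pack's front part (hard stop); grows counter-clockwise from above, at 1.57 it points to -x. Bar underside 36.5 mm, top 42.5 mm above the counter. Stays where left; under 1 N at the knob moves it
- lever_2_knob (a point): Centre of the top of the round upright knob at the end of the middle pocket's lever, 38 mm from the lever's pin; the knob is 12 mm across and stands 21.5 mm above the bar, its top 64 mm above the counter
- pocket_3 (a point): Centre of the floor of the left-hand pocket (8 mm above the counter), a rectangular well 67 mm along the stand's x by 47 mm along y, 14 mm deep, with a 3 mm chamfered mouth; axes as the stand's
- lever_3 (a joint): Angle of the left-hand pocket's lever, a level bar on an upright pin 24 mm in front of the pocket's centre and 38 mm to its right (stand -x, -y). 0 = shut, along +y across the pack's front part (hard stop); grows counter-clockwise from above, at 1.57 it points to -x. Bar underside 36.5 mm, top 42.5 mm above the counter. Stays where left; under 1 N at the knob moves it
- lever_3_knob (a point): Centre of the top of the round upright knob at the end of the left-hand pocket's lever, 38 mm from the lever's pin; the knob is 12 mm across and stands 21.5 mm above the bar, its top 64 mm above the counter
- pack_1: A battery pack (up to three, alike; any fits any pocket): black block 64 mm (x) by 44 (y) by 26 high with an upright grey grip rib on top, 12 mm thick (y), 34 long (x), 28 high; 54 mm in all, 0.08 to 0.17 kg. Origin: centre of its underside; the rib is centred 11 mm towards +x. It seats with that +x end towards the hinge, or the lever cannot pass
- pack_2: A battery pack (up to three, alike; any fits any pocket): black block 64 mm (x) by 44 (y) by 26 high with an upright grey grip rib on top, 12 mm thick (y), 34 long (x), 28 high; 54 mm in all, 0.08 to 0.17 kg. Origin: centre of its underside; the rib is centred 11 mm towards +x. It seats with that +x end towards the hinge, or the lever cannot pass
- pack_3: A battery pack (up to three, alike; any fits any pocket): black block 64 mm (x) by 44 (y) by 26 high with an upright grey grip rib on top, 12 mm thick (y), 34 long (x), 28 high; 54 mm in all, 0.08 to 0.17 kg. Origin: centre of its underside; the rib is centred 11 mm towards +x. It seats with that +x end towards the hinge, or the lever cannot pass
- salt_jar: The salt jar (glass jar with a black cap and green label), 40 mm across, 105 mm tall; origin under its centre; a bystander to leave alone
- milk_tin: The tin with a green label, 75 mm across, 58 mm tall; origin under its centre; a bystander to leave alone
- tape_roll: The roll of brown packing tape, 92 mm across, 48 mm tall; origin under its centre; a bystander to leave alone

How it is judged (in metres and radians):
On the way, in this order (a step that is already met when the one before it is completed fails the run):
1. the panel stands by itself in the top notch, pawl engaged and nothing touching the panel (value of joint panel between 1.27 and 1.34 rad and value of joint pawl below 0.06 rad and contact force between the fingers and panel below 0.1 N), for 0.5 s.
2. with the panel up, every pack sits fully home in a pocket of its own with that pocket's lever shut (value of joint panel above 1.2 rad and ((horizontal distance between pack_1 and pocket_1 below 0.005 m and z of pack_1 in the frame of pocket_1 below 0.004 m and value of joint lever_1 below 0.1 rad) or (horizontal distance between pack_1 and pocket_2 below 0.005 m and z of pack_1 in the frame of pocket_2 below 0.004 m and value of joint lever_2 below 0.1 rad) or (horizontal distance between pack_1 and pocket_3 below 0.005 m and z of pack_1 in the frame of pocket_3 below 0.004 m and value of joint lever_3 below 0.1 rad)) and ((horizontal distance between pack_2 and pocket_1 below 0.005 m and z of pack_2 in the frame of pocket_1 below 0.004 m and value of joint lever_1 below 0.1 rad) or (horizontal distance between pack_2 and pocket_2 below 0.005 m and z of pack_2 in the frame of pocket_2 below 0.004 m and value of joint lever_2 below 0.1 rad) or (horizontal distance between pack_2 and pocket_3 below 0.005 m and z of pack_2 in the frame of pocket_3 below 0.004 m and value of joint lever_3 below 0.1 rad)) and ((horizontal distance between pack_3 and pocket_1 below 0.005 m and z of pack_3 in the frame of pocket_1 below 0.004 m and value of joint lever_1 below 0.1 rad) or (horizontal distance between pack_3 and pocket_2 below 0.005 m and z of pack_3 in the frame of pocket_2 below 0.004 m and value of joint lever_2 below 0.1 rad) or (horizontal distance between pack_3 and pocket_3 below 0.005 m and z of pack_3 in the frame of pocket_3 below 0.004 m and value of joint lever_3 below 0.1 rad))), for 0.3 s.
3. the panel is lifted past the top notch until the pawl is thrown out (value of joint panel above 1 rad and value of joint pawl above 0.6 rad).
At the end, for the whole second after the job is handed in: Every pack present is in a pocket, within 5 mm of its centre and less than 4 mm above its floor, with that pocket's lever within 0.10 rad of shut; the panel lies flat (below 0.03 rad) and still, with the pawl back in (below 0.2 rad) (((horizontal distance between pack_1 and pocket_1 below 0.005 m and z of pack_1 in the frame of pocket_1 below 0.004 m and value of joint lever_1 below 0.1 rad) or (horizontal distance between pack_1 and pocket_2 below 0.005 m and z of pack_1 in the frame of pocket_2 below 0.004 m and value of joint lever_2 below 0.1 rad) or (horizontal distance between pack_1 and pocket_3 below 0.005 m and z of pack_1 in the frame of pocket_3 below 0.004 m and value of joint lever_3 below 0.1 rad)) and ((horizontal distance between pack_2 and pocket_1 below 0.005 m and z of pack_2 in the frame of pocket_1 below 0.004 m and value of joint lever_1 below 0.1 rad) or (horizontal distance between pack_2 and pocket_2 below 0.005 m and z of pack_2 in the frame of pocket_2 below 0.004 m and value of joint lever_2 below 0.1 rad) or (horizontal distance between pack_2 and pocket_3 below 0.005 m and z of pack_2 in the frame of pocket_3 below 0.004 m and value of joint lever_3 below 0.1 rad)) and ((horizontal distance between pack_3 and pocket_1 below 0.005 m and z of pack_3 in the frame of pocket_1 below 0.004 m and value of joint lever_1 below 0.1 rad) or (horizontal distance between pack_3 and pocket_2 below 0.005 m and z of pack_3 in the frame of pocket_2 below 0.004 m and value of joint lever_2 below 0.1 rad) or (horizontal distance between pack_3 and pocket_3 below 0.005 m and z of pack_3 in the frame of pocket_3 below 0.004 m and value of joint lever_3 below 0.1 rad)) and value of joint panel below 0.03 rad and value of joint pawl below 0.2 rad and velocity of joint panel below 0.05 rad/s); the robot touches nothing.
It fails at once if the panel is let fall shut (faster than 1.5 rad/s near its rests) (value of joint panel below 0.25 rad and velocity of joint panel below -1.5 rad/s).
It fails at once if the pawl is pushed by hand (contact force between the fingers and pawl above 1 N).
It fails at once if the salt jar is moved more than 6 cm (distance of salt_jar from where it was at the start of the episode above 0.06 m).
It fails at once if the milk tin is moved more than 6 cm (distance of milk_tin from where it was at the start of the episode above 0.06 m).
It fails at once if the tape roll is moved more than 6 cm (distance of tape_roll from where it was at the start of the episode above 0.06 m).
Of pack_1, pack_2, pack_3 only 2 to 3 are there at a start; the rules pass over those that are not, and their reading is None.
At some moment in a run one of pack_1, pack_2, pack_3 may be knocked a few centimetres aside while the robot is not near it.
It also fails if it takes over 210 s, if anything falls off the work surface, if the arm or the gripper's body presses on something with over 40 N, if the wrist force passes 120 N, or if a joint passes its speed limit or range.

## Working session

There is one attempt and no reset: what is moved stays moved. The work goes in short steps, Python scripts to look and compute and a shell command to move; the robot and the scene stay as the last step left them, time stands still between calls to the robot, and variables do not carry over. Pictures are saved under pics/ and viewed, at most 14 in all, crops included, and the job is handed in when it is done.

```bash
ls; mkdir -p pics; python3 - <<'E'
from rig import r
import cv2
for n in("scene","top"):
    im=r.grab_frame(n); cv2.imwrite(f"pics/{n}0.png",im[:,:,::-1]); p=r.camera_params(n); print(n,p)
print(r.sense())
a=cv2.imread("pics/scene0.png");b=cv2.imread("pics/top0.png")
E
```

```text
pics
rig.py
steer.py
scene {'fx': 522.7732932205912, 'fy': 522.7732932205912, 'cx': 277.1838923973716, 'cy': 207.20841950668148, 'rvec': array([ 1.13712296, -1.91918358,  1.26709879]), 'tvec': array([ 307.99937653,  274.98627468, 1534.38946088])}
top {'fx': 421.97063131891275, 'fy': 421.97063131891275, 'cx': 282.9397220608496, 'cy': 208.44920384058568, 'rvec': array([ 2.12026309, -2.12438065,  0.18922011]), 'tvec': array([  44.90205137,  586.2917523 , 1290.36474422])}
{'clock': 0.1, 'qpos': array([-1.13639435e+00,  3.53578476e-01,  1.63404119e+00,  6.12049520e-07,
        1.15521325e+00, -2.40250453e-03]), 'qvel': array([-0.00176036, -0.00149103, -0.00234001,  0.00062036,  0.00085856,
       -0.00048851]), 'joint_efforts': array([-1.57576178e-03, -6.06361628e+01, -3.42817533e+01, -7.81941048e-05,
        3.97962547e-03, -2.95254415e-05]), 'eef_pos': array([ 264.23693484, -565.96112745,  252.64494859]), 'tcp_rot': array([-3.14035240e+00, -3.53937708e-06,  4.36804237e-01]), 'contact_force': array([-0.87231812, -0.26213466,  0.0887506 ]), 'wrist_torque': array([-0.01759081, -0.02256657, -0.00537922]), 'grasp_force': 0.0, 'opening': 1.002109483941655}
```
```bash
python3 - <<'E'
import cv2
for n in("scene","top"):
    a=cv2.imread(f"pics/{n}0.png"); cv2.imwrite(f"pics/{n}0b.png",cv2.resize(a,(800,600),interpolation=cv2.INTER_CUBIC))
E
```

View pics/scene0b.png

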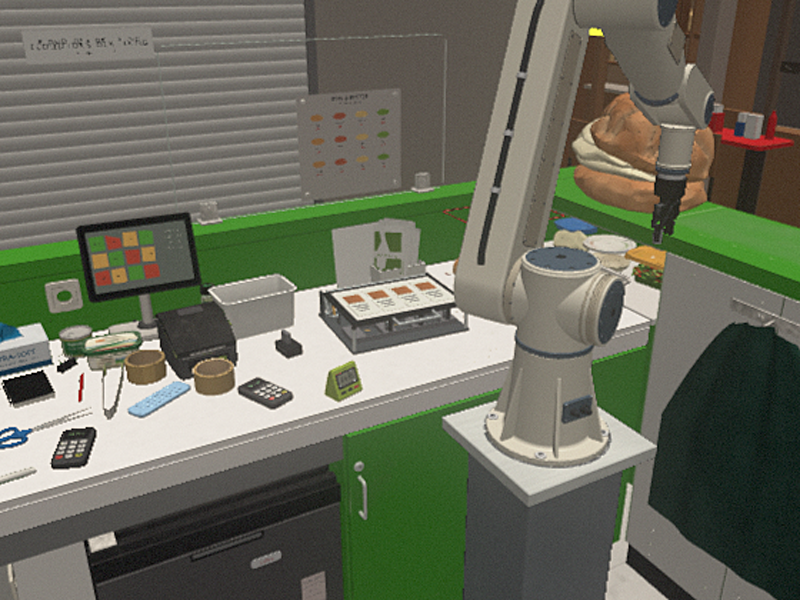

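View pics/top0b.png

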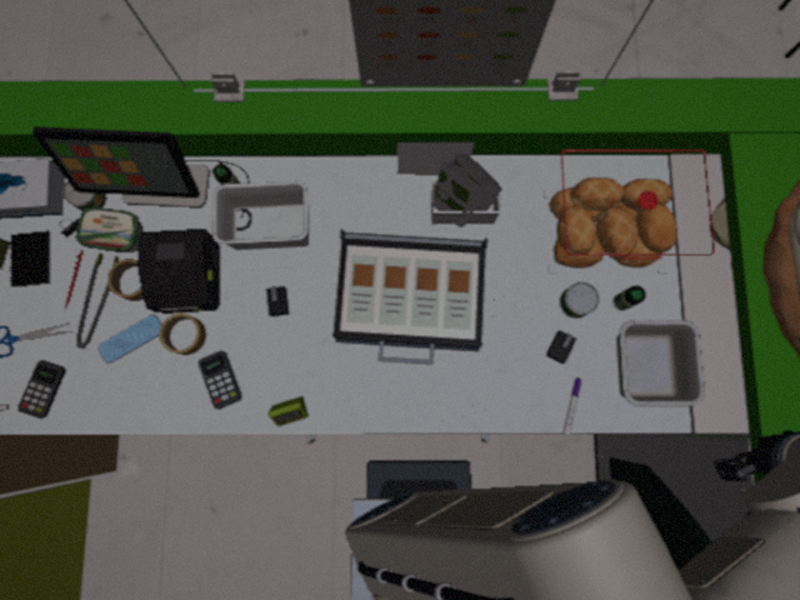

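The scene picture shows the stand with its panel shut. In the 800 px top view the bar is near (407,352). One pack is left at (277,300) and one right at (561,346). The jar is at (630,297) and the tin at (580,299). Next I'll enlarge the crops.

```bash
cat > h.py <<'E'
import numpy as np, cv2
from scipy.spatial.transform import Rotation as R
from rig import r
def cam(n):
    p=r.camera_params(n); Rm=cv2.Rodrigues(np.array(p['rvec'],float))[0]; t=np.array(p['tvec'],float)
    return p,Rm,t
def ray(n,u,v,c=None):
    p,Rm,t=c or cam(n); d=Rm.T@np.array([(u-p['cx'])/p['fx'],(v-p['cy'])/p['fy'],1]); return -Rm.T@t,d
def plane(n,u,v,z,c=None):
    o,d=ray(n,u,v,c); return o+d*(z-o[2])/d[2]
def tri(rays):
    A=np.zeros((3,3));b=np.zeros(3)
    for o,d in rays:
        d=d/np.linalg.norm(d);P=np.eye(3)-np.outer(d,d);A+=P;b+=P@o
    x=np.linalg.solve(A,b)
    return x,[float(np.linalg.norm(np.cross(x-o,d/np.linalg.norm(d)))) for o,d in rays]
def proj(n,X,c=None):
    p,Rm,t=c or cam(n); q=Rm@np.array(X,float)+t; return np.array([p['fx']*q[0]/q[2]+p['cx'],p['fy']*q[1]/q[2]+p['cy']])
def tool():
    s=r.sense(); return s['eef_pos'],R.from_euler('xyz',s['tcp_rot']).as_matrix()
def go(X,rot=None):
    "print translation in tool axes and rotvec to reach"
    p,M=tool(); print('d tool',np.round(M.T@(np.array(X)-p),1), 'rot', None if rot is None else np.round(R.from_matrix(M.T@R.from_euler('xyz',rot).as_matrix()).as_rotvec(),3))
E
python3 - <<'E'
import cv2
a=cv2.imread("pics/top0.png")[150:270,170:440]
cv2.imwrite("pics/topc.png",cv2.resize(a,None,fx=2.96,fy=2.96,interpolation=cv2.INTER_CUBIC))
a=cv2.imread("pics/scene0.png")[185:285,180:340]
cv2.imwrite("pics/scenec.png",cv2.resize(a,None,fx=5,fy=5,interpolation=cv2.INTER_CUBIC))
E
```

```text
(no output)
```

View pics/topc.png

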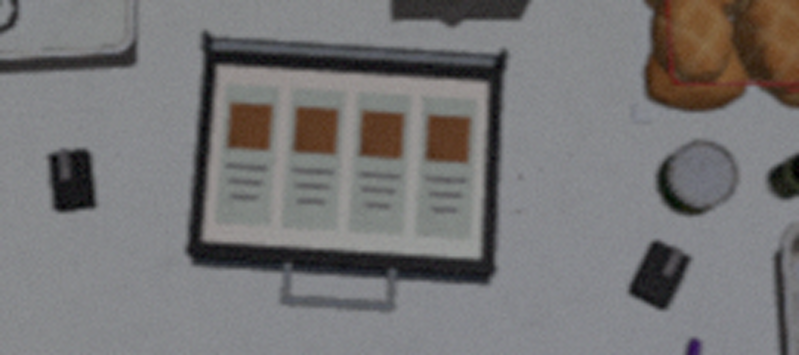

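View pics/scenec.png

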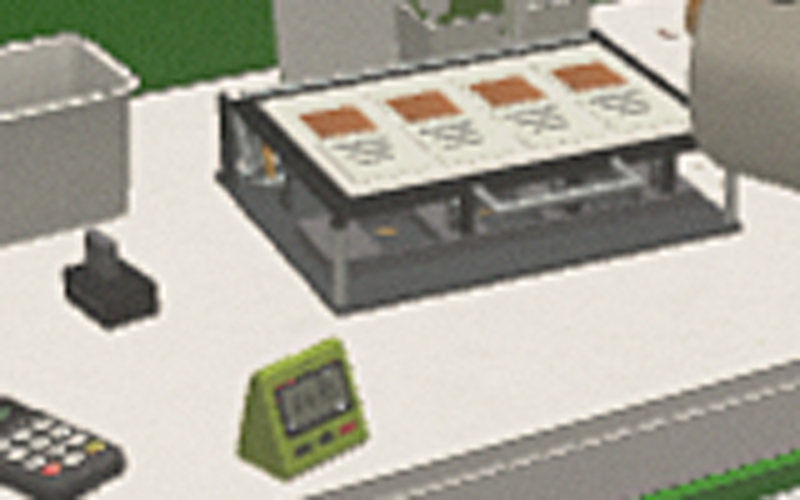

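The top crop shows the bar ends at (283,300) and (393,305), the left pack at (72,180) with its rib at the back, and the right pack at (660,275) with its rib to the back right. The scene crop shows the bar ends at about (485,208) and (645,178).

```bash
python3 - <<'E'
from h import *
np.set_printoptions(precision=1,suppress=True)
T=lambda x,y:("top",170+x/2.96-.33,150+y/2.96-.33)
S=lambda x,y:("scene",180+x/5-.4,185+y/5-.4)
for n,(a,b) in dict(barmid=((338,302),(565,194)),barL=((284,300),(485,207)),panelFL=((190,262),(345,212)),ribA=((65,165),(100,240))).items():
    print(n,*tri([ray(*T(*a)),ray(*S(*b))]))
for n,p,z in [('barL',(284,300),78),('barR',(393,305),78),('FL',(190,255),83),('FR',(493,270),83),('BL',(212,62),83),('BR',(500,72),83),('ribA',(65,165),54),('A',(72,180),26),('B',(660,275),26),('ribB',(673,262),54),('tin',(700,175),58)]:
    print(n,plane(*T(*p),z))
for n,p in dict(Af=((54,213),(94,208)),Ab=((50,152),(92,149)),B=((632,293),(664,307)),Bb=((656,241),(690,256))).items(): print(n,*[plane(*T(*q),26) for q in p])
E
```

```text
barmid [447.8  42.6  79.6] [1.9216148653295986, 1.9216148653296687]
barL [451.4 101.3  80.9] [5.120443342846042, 5.120443342846054]
panelFL [488.8 195.8  83.6] [1.2240257836820063, 1.2240257836821296]
ribA [598.3 337.3  49.2] [0.6806770970617301, 0.6806770970615436]
barL [449.1  97.   78. ]
barR [443.7 -16.   78. ]
FL [495.6 195.   83. ]
FR [ 479.3 -119.9   83. ]
BL [703.4 175.5  83. ]
BR [ 691.4 -132.5   83. ]
ribA [597.  335.5  54. ]
A [585.6 333.5  26. ]
B [ 479.6 -307.1   26. ]
ribB [ 490.5 -314.4   54. ]
tin [ 583.6 -347.    58. ]
Af [549.  351.9  26. ] [554.4 308.2  26. ]
Ab [617.1 359.   26. ] [620.4 312.7  26. ]
B [ 460.2 -276.    26. ] [ 445.1 -309.7   26. ]
Bb [ 516.7 -304.5   26. ] [ 500.2 -340.6   26. ]
```

```bash
python3 steer.py '[0, 0, -0.067, 39, -6, 0, 1, 0, 0, -0.067, 39, -6, 0, 1, 0, 0, -0.067, 39, -6, 0, 1, 0, 0, -0.067, 39, -6, 0, 1, 0, 0, -0.067, 39, -6, 0, 1]' 40; python3 steer.py '[0, 0, -0.067, 39, -6, 0, 1, 0, 0, -0.067, 39, -6, 0, 1, 0, 0, -0.067, 39, -6, 0, 1, 0, 0, 0, 0, 0, 0, 1, 0, 0, 0, 0, 0, 0, 1]'; python3 - <<'E'
from h import *
np.set_printoptions(precision=2,suppress=True)
c=cam("wrist");im=r.grab_frame("wrist");print(tool()[0],r.sense()['tcp_rot'],-c[1].T@c[2],c[1][2]);np.savez("pics/w1.npz",R=c[1],t=c[2]);cv2.imwrite("pics/w1.png",im[:,:,::-1])
for X in [(480,-308,26),(446,41,78)]: print(proj("wrist",X,c))
E
```

```text
clock: 0.52
eef_pos: [412.8, -435.0, 252.9]
tcp_rot: [-3.141, -0.0, 0.775]
contact_force: [0.6, 0.0, 0.4]
opening: 1.002
grasp_force: 0.0
clock: 0.93
eef_pos: [477.1, -335.5, 253.0]
tcp_rot: [-3.141, -0.0, 0.976]
contact_force: [0.3, 0.3, -0.0]
opening: 1.001
grasp_force: 0.0
[ 476.51 -336.82  253.07] [-3.14  0.    0.97] [ 514.93 -280.18  373.49] [-0.15 -0.22 -0.96]
[270.51 151.41]
[-111.27 -291.04]
```

View pics/w1.png

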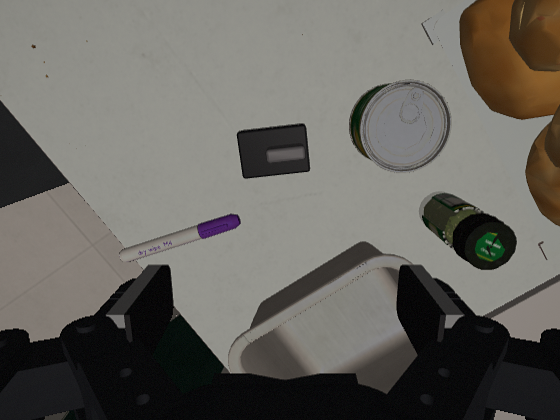

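The wrist view shows pack B's rib top centred near (286,155). Its block top corners are at (238,131), (306,123), (310,172) and (244,179). I'll fix B from both views, then swing to the bar.

```bash
python3 - <<'E'
from h import *
np.set_printoptions(precision=2,suppress=True)
z=np.load("pics/w1.npz");c=(r.camera_params("wrist"),z['R'],z['t'])
T=lambda x,y:("top",170+x/2.96-.33,150+y/2.96-.33)
print(tri([ray(*T(673,262)),ray("wrist",286,155,c)]), plane("wrist",286,155,54,c))
P=[plane("wrist",*q,26,c) for q in[(238,131),(306,123),(310,172),(244,179)]];print(np.array(P),np.mean(P,0))
d=P[1]-P[0]+P[2]-P[3];print('yaw',np.arctan2(d[1],d[0]),np.linalg.norm(d)/2)
E
python3 steer.py '[0, 0, -0.067, 39, -5, 0, 0.8, 0, 0, -0.067, 39, -5, 0, 0.6, 0, 0, -0.067, 39, -5, 0, 0.4, 0, 0, -0.067, 39, -5, 0, 0.4, 0, 0, -0.067, 39, -5, 0, 0.4]'; python3 steer.py '[0, 0, -0.067, 39, -5, 0, 0.4, 0, 0, -0.067, 39, -5, 0, 0.4, 0, 0, -0.067, 39, -5, 0, 0.4, 0, 0, 0, 0, 0, 0, 0.4, 0, 0, 0, 0, 0, 0, 0.4]'; python3 - <<'E'
from h import *
go((446.5,41,200),(np.pi,0,1.52))
c=cam("wrist");im=r.grab_frame("wrist");np.savez("pics/w2.npz",R=c[1],t=c[2]);cv2.imwrite("pics/w2.png",im[:,:,::-1])
E
```

```text
(array([ 491.42, -316.48,   46.19]), [0.0031474536173723994, 0.0031474536174872347]) [ 491.98 -315.61   54.  ]
[[ 466.06 -276.29   26.  ]
 [ 521.04 -304.92   26.  ]
 [ 499.65 -344.41   26.  ]
 [ 444.73 -315.3    26.  ]] [ 482.87 -310.23   26.  ]
yaw -0.4836747047408125 62.07545539156102
clock: 1.4
eef_pos: [541.2, -152.8, 253.2]
tcp_rot: [3.141, 0.0, 1.308]
contact_force: [0.6, -0.8, 0.4]
opening: 0.403
grasp_force: 0.0
clock: 1.82
eef_pos: [549.0, -34.8, 253.2]
tcp_rot: [-3.141, 0.0, 1.51]
contact_force: [-0.3, -0.7, 0.3]
opening: 0.397
grasp_force: 0.0
d tool [  69.4 -106.9   53.2] rot [-0.    0.   -0.01]
```

View pics/w2.png

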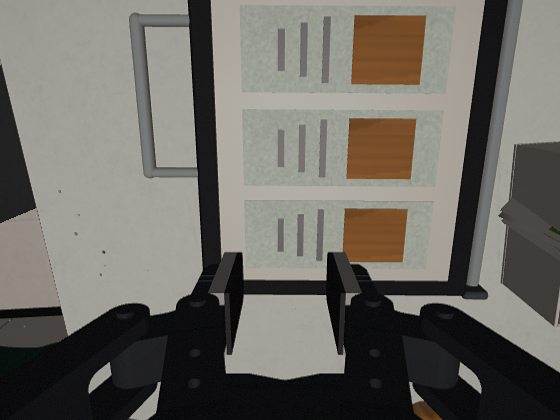

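The wrist view shows the bar from (137,20) to (149,173), with its middle at about (143,97), and the hinge rod at the right edge.

```bash
python3 - <<'E'
from h import *
np.set_printoptions(precision=2,suppress=True)
z=np.load("pics/w2.npz");c=(r.camera_params("wrist"),z['R'],z['t'])
T=lambda x,y:("top",170+x/2.96-.33,150+y/2.96-.33)
S=lambda x,y:("scene",180+x/5-.4,185+y/5-.4)
print(tri([ray(*T(338,302)),ray("wrist",143,97,c)]),tri([ray(*T(338,302)),ray("wrist",143,97,c),ray(*S(565,194))]))
a=plane("wrist",137,20,78,c);b=plane("wrist",149,173,78,c);print(a,b,(a+b)/2,np.arctan2(b[0]-a[0],a[1]-b[1]))
print(plane("wrist",513,5,78,c),plane("wrist",474,290,78,c))
go(np.append(((a+b)/2)[:2],140),(np.pi,0,1.52))
E
```

```text
(array([446.92,  42.09,  78.49]), [1.108794079184177, 1.108794079184164]) (array([447.57,  42.84,  79.77]), [2.0439768799888203, 0.3188794008446672, 1.8169360702659865])
[451.03  96.06  78.  ] [442.29 -14.63  78.  ] [446.66  40.71  78.  ] -0.07880614629870338
[719.02  89.36  78.  ] [ 707.46 -133.61   78.  ]
d tool [  70.2 -106.9  113.2] rot [-0.    0.   -0.01]
```

```bash
python3 steer.py '[0, 0, -0.01, 22, -34, 0, 0.35, 0, 0, 0, 22, -34, 0, 0.35, 0, 0, 0, 22, -34, 0, 0.35, 0, 0, 0, 4.2, -4.9, 20, 0.35, 0, 0, 0, 0, 0, 30, 0.35]' 30; python3 steer.py '[0, 0, 0, 0, 0, 30, 0.35, 0, 0, 0, 0, 0, 30, 0.35, 0, 0, 0, 0, 0, 30, 0.35, 0, 0, 0, 0, 0, 32, 0.35, 0, 0, 0, 0, 0, 0, 0.35]'; python3 steer.py '[0, 0, 0, 0, 0, 0, 0.3, 0, 0, 0, 0, 0, 0, 0, 0, 0, 0, 0, 0, 0, 0, 0, 0, 0, 0, 0, 0, 0, 0, 0, 0, 0, 0, 0, 0]'
```

```text
clock: 2.28
eef_pos: [446.4, 40.2, 205.2]
tcp_rot: [3.136, -0.001, 1.517]
contact_force: [1.9, -0.1, 0.6]
opening: 0.352
grasp_force: 0.0
clock: 2.7
eef_pos: [443.1, 38.7, 76.9]
tcp_rot: [-3.134, 0.001, 1.515]
contact_force: [-0.8, 0.2, -0.7]
opening: 0.352
grasp_force: 0.0
clock: 3.12
eef_pos: [446.6, 40.2, 82.7]
tcp_rot: [3.14, 0.001, 1.519]
contact_force: [-1.8, -6.1, 1.3]
opening: 0.103
grasp_force: 29.5
```

```bash
python3 - <<'E'
import numpy as np
t=np.arange(26)*.055;y=-268*np.cos(t);z=-268*np.sin(t)
print(np.round(np.c_[np.diff(y),np.diff(z)],1).tolist())
E
```

```text
[[0.4, -14.7], [1.2, -14.7], [2.0, -14.6], [2.8, -14.5], [3.6, -14.3], [4.4, -14.1], [5.2, -13.8], [5.9, -13.5], [6.6, -13.2], [7.4, -12.8], [8.0, -12.3], [8.7, -11.9], [9.4, -11.4], [10.0, -10.9], [10.5, -10.3], [11.1, -9.7], [11.6, -9.1], [12.1, -8.4], [12.5, -7.7], [12.9, -7.0], [13.3, -6.3], [13.6, -5.6], [13.9, -4.8], [14.2, -4.0], [14.4, -3.3]]
```

```bash
python3 steer.py '[0, 0, 0, 0, 0.4, -14.7, 0, 0, 0, 0, 0, 1.2, -14.7, 0, 0, 0, 0, 0, 2, -14.6, 0, 0, 0, 0, 0, 2.8, -14.5, 0, 0, 0, 0, 0, 3.6, -14.3, 0]' 25; python3 steer.py '[0, 0, 0, 0, 4.4, -14.1, 0, 0, 0, 0, 0, 5.2, -13.8, 0, 0, 0, 0, 0, 5.9, -13.5, 0, 0, 0, 0, 0, 6.6, -13.2, 0, 0, 0, 0, 0, 7.4, -12.8, 0]'; python3 - <<'E'
from h import *
p,M=tool();print(np.hypot(p[0]-714.3,p[2]-3-78),np.arctan2(p[2]-81,714.3-p[0]))
E
```

```text
clock: 3.53
eef_pos: [456.4, 39.5, 156.2]
tcp_rot: [3.14, 0.001, 1.519]
contact_force: [2.6, -6.8, -3.2]
opening: 0.101
grasp_force: 28.6
clock: 3.95
eef_pos: [484.9, 37.7, 223.5]
tcp_rot: [3.141, 0.002, 1.519]
contact_force: [-1.9, -6.7, -2.3]
opening: 0.099
grasp_force: 27.9
270.0284953038905 0.5559764505685229
```

```bash
python3 steer.py '[0, 0, 0, 0, 8, -12.3, 0, 0, 0, 0, 0, 8.7, -11.9, 0, 0, 0, 0, 0, 9.4, -11.4, 0, 0, 0, 0, 0, 10, -10.9, 0, 0, 0, 0, 0, 10.5, -10.3, 0]' 25; python3 steer.py '[0, 0, 0, 0, 11.1, -9.7, 0, 0, 0, 0, 0, 11.6, -9.1, 0, 0, 0, 0, 0, 12.1, -8.4, 0, 0, 0, 0, 0, 12.5, -7.7, 0, 0, 0, 0, 0, 12.9, -7, 0]'; python3 steer.py '[0, 0, 0, 0, 13.3, -6.3, 0, 0, 0, 0, 0, 13.6, -5.6, 0, 0, 0, 0, 0, 13.9, -4.8, 0, 0, 0, 0, 0, 10, -3, 0, 0, 0, 0, 0, 0, 0, 0]'; python3 - <<'E'
from h import *
p,M=tool();print(np.hypot(p[0]-714.3,p[2]-3-78),np.arctan2(p[2]-81,714.3-p[0]))
E
```

```text
clock: 4.37
eef_pos: [530.0, 34.8, 280.6]
tcp_rot: [-3.139, 0.003, 1.519]
contact_force: [-12.8, -8.8, 10.1]
opening: 0.101
grasp_force: 28.3
clock: 4.78
eef_pos: [591.9, 31.4, 323.8]
tcp_rot: [3.14, 0.003, 1.518]
contact_force: [-5.2, -8.8, 8.2]
opening: 0.102
grasp_force: 28.6
clock: 5.2
eef_pos: [644.8, 28.2, 343.5]
tcp_rot: [3.136, 0.003, 1.518]
contact_force: [-4.2, -8.7, 7.3]
opening: 0.106
grasp_force: 28.9
271.5569055809728 1.3118912712723674
```

```bash
python3 steer.py '[0, 0, 0, 0, 7, -2, 0, 0, 0, 0, 0, 8, -2, 0, 0, 0, 0, 0, 0, 0, 0, 0, 0, 0, 0, 0, 0, 0]' 25; python3 - <<'E'
from h import *
p,M=tool();print(p,np.hypot(p[0]-714.3,p[2]-3-78),np.arctan2(p[2]-81,714.3-p[0]))
E
python3 steer.py '[0, 0, 0, 0, -5, 1, 0, 0, 0, 0, 0, -5, 1, 0, 0, 0, 0, 0, -3, 1, 0, 0, 0, 0, 0, 0, 0, 0]';python3 - <<'E'
from h import *
p,M=tool();print(p,np.hypot(p[0]-714.3,p[2]-3-78),np.arctan2(p[2]-81,714.3-p[0]))
im=r.grab_frame("scene");cv2.imwrite("pics/s1.png",cv2.resize(im[140:290,180:380,::-1],None,fx=4,fy=4,interpolation=cv2.INTER_CUBIC))
E
```

```text
clock: 5.53
eef_pos: [658.3, 27.4, 347.0]
tcp_rot: [3.138, 0.003, 1.518]
contact_force: [-2.6, -9.9, 4.1]
opening: 0.103
grasp_force: 28.5
[658.31670251  27.4431529  346.98068099] 271.8084845256633 1.3633455894562054
clock: 5.87
eef_pos: [644.5, 28.4, 343.6]
tcp_rot: [3.139, 0.003, 1.518]
contact_force: [-1.7, -9.9, 3.0]
opening: 0.101
grasp_force: 28.4
[644.4656328   28.36828867 343.60522189] 271.7321133086278 1.310882672073609
```

View pics/s1.png

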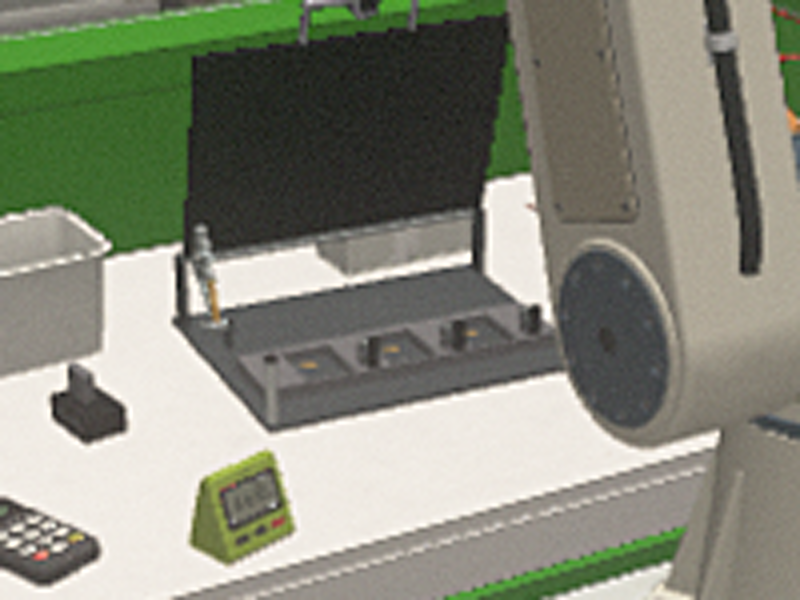

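The panel is up, the three pockets are empty, and the lever knobs stand by the pockets. I'll test that the notch bears the panel before letting go.

```bash
python3 steer.py '[0, 0, 0, 0, -4, 1, 0, 0, 0, 0, 0, -4, 1, 0, 0, 0, 0, 0, 0, 0, 0, 0, 0, 0, 0, 0, 0, 0]'
```

```text
clock: 6.25
eef_pos: [638.1, 28.7, 342.0]
tcp_rot: [3.135, 0.003, 1.518]
contact_force: [3.1, -9.8, 2.0]
opening: 0.103
grasp_force: 28.3
```

```bash
python3 steer.py '[0, 0, 0, 0, -4, 1, 0, 0, 0, 0, 0, 0, 0, 0, 0, 0, 0, 0, 0, 0, 0, 0, 0, 0, 0, 0, 0, 0]'
```

```text
clock: 6.58
eef_pos: [635.2, 28.8, 341.2]
tcp_rot: [3.133, 0.003, 1.518]
contact_force: [6.5, -9.8, 0.9]
opening: 0.1
grasp_force: 28.2
```

Resistance builds as I let down, so the panel is latched. I'll ease off, release and withdraw upwards.

```bash
python3 steer.py '[0, 0, 0, 0, 5, -1, 0, 0, 0, 0, 0, 0, 0, 0, 0, 0, 0, 0, 0, 0, 0.3, 0, 0, 0, 0, 0, 0, 0.4, 0, 0, 0, 0, 0, -15, 0.4]'; python3 steer.py '[0, 0, 0, 0, 0, -25, 0.4, 0, 0, 0, 0, -30, -20, 0.4, 0, 0, 0, 0, -40, 0, 0.4, 0, 0, 0, 0, -40, 0, 0.4, 0, 0, 0, 0, -40, 0, 0.4]';  python3 steer.py '[0, 0, 0, 0, -40, 20, 0.4, 0, 0, 0, 0, -35, 10, 0.4, 0, 0, 0, 0, 0, 0, 0.4, 0, 0, 0, 0, 0, 0, 0.4, 0, 0, 0, 0, 0, 0, 0.4]'; python3 - <<'E'
from h import *
c=cam("wrist");im=r.grab_frame("wrist");np.savez("pics/w3.npz",R=c[1],t=c[2]);cv2.imwrite("pics/w3.png",cv2.resize(im[:,:,::-1],(800,600)))
print(tool()[0])
E
```

```text
clock: 7.0
eef_pos: [636.6, 31.0, 352.5]
tcp_rot: [-3.139, -0.0, 1.519]
contact_force: [0.4, 0.6, -0.8]
opening: 0.402
grasp_force: 0.0
clock: 7.42
eef_pos: [486.4, 39.0, 399.6]
tcp_rot: [3.14, -0.001, 1.519]
contact_force: [-0.2, -0.2, 1.0]
opening: 0.403
grasp_force: 0.0
clock: 7.83
eef_pos: [416.6, 42.7, 371.5]
tcp_rot: [3.139, -0.001, 1.519]
contact_force: [1.0, -0.1, 1.2]
opening: 0.398
grasp_force: 0.0
[417.1116816   42.59914773 371.38923744]
```

View pics/w3.png

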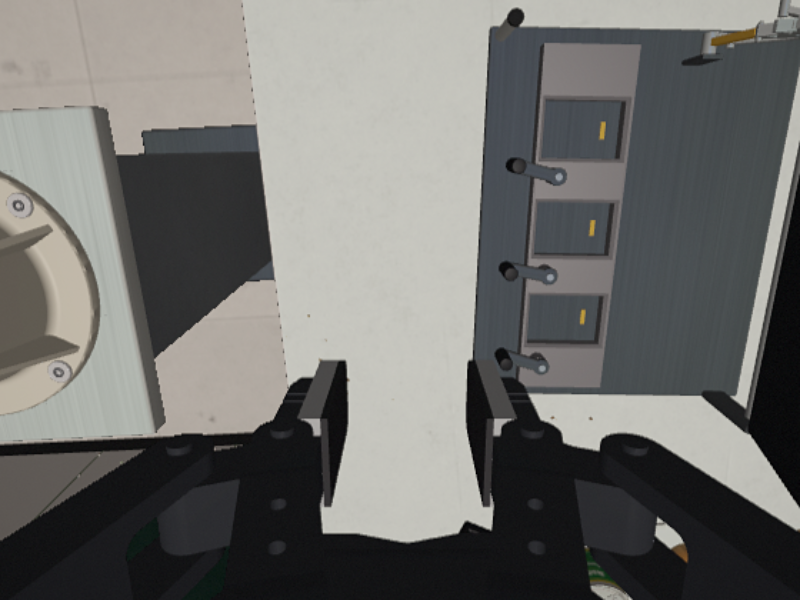

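The wrist view shows the pocket mouths: P3 at (544,96)-(630,160), P2 at (530,199)-(616,260) and P1 at (525,292)-(604,346). All levers are open with pins at (559,177), (549,276) and (541,368). The knobs are at (516,166), (508,270) and (503,358).

```bash
python3 - <<'E'
from h import *
np.set_printoptions(precision=1,suppress=True)
z=np.load("pics/w3.npz");c=(r.camera_params("wrist"),z['R'],z['t'])
W=lambda q,h:plane("wrist",q[0]*.7-.15,q[1]*.7-.15,h,c)
for k,P in dict(p3=[(544,96),(633,96),(627,161),(536,158)],p2=[(534,199),(619,200),(613,261),(527,257)],p1=[(527,292),(607,293),(600,347),(523,344)],plate=[(543,43),(640,45),(600,388),(517,384)]).items():
    Q=np.array([W(q,22) for q in P]);print(k,Q.mean(0),np.linalg.norm(Q[1]-Q[0]),np.linalg.norm(Q[2]-Q[1]),'\n',Q)
for q in[(559,177),(549,276),(541,368)]: print('pin',W(q,42.5))
for q in[(516,166),(508,270),(503,358)]: print('knob',W(q,64))
E
```

```text
p3 [570.6 118.   22. ] 73.30985913770327 51.93016902352777 
 [[536.  145.1  22. ]
 [609.3 141.3  22. ]
 [607.2  89.4  22. ]
 [530.   95.9  22. ]]
p2 [563.4  33.2  22. ] 73.6014113251123 53.74398603677025 
 [[528.7  61.6  22. ]
 [602.2  56.9  22. ]
 [599.6   3.3  22. ]
 [523.   10.9  22. ]]
p1 [557.6 -49.2  22. ] 72.54541589908281 52.07571284489444 
 [[523.3 -21.4  22. ]
 [595.7 -26.1  22. ]
 [591.6 -78.   22. ]
 [519.9 -71.3  22. ]]
plate [563.8  33.5  22. ] 78.17382236638184 300.1407013151929 
 [[ 534.6  185.3   22. ]
 [ 612.6  179.8   22. ]
 [ 593.4 -119.7   22. ]
 [ 514.4 -111.4   22. ]]
pin [544.2  80.5  42.5]
pin [537.5  -2.4  42.5]
pin [531.9 -87.2  42.5]
knob [504.8  91.9  64. ]
knob [498.4   9.7  64. ]
knob [494.  -66.9  64. ]
```

```bash
for i in 1; do python3 steer.py '[0, 0, -0.12, 0, 0, 0, 0.6, 0, 0, -0.12, 0, 0, 0, 0.6, 0, 0, -0.12, 0, 0, 0, 0.6, 0, 0, -0.12, 0, 0, 0, 0.6, 0, 0, -0.12, 0, 0, 0, 0.6]' 40; python3 steer.py '[0, 0, -0.12, 0, 0, 0, 0.6, 0, 0, -0.12, 0, 0, 0, 0.6, 0, 0, -0.12, 0, 0, 0, 0.6, 0, 0, -0.12, 0, 0, 0, 0.6, 0, 0, -0.12, 0, 0, 0, 0.6]' ; python3 steer.py '[0, 0, -0.12, 0, 0, 0, 0.6, 0, 0, -0.12, 0, 0, 0, 0.6, 0, 0, -0.12, 0, 0, 0, 0.6, 0, 0, -0.12, 0, 0, 0, 0.6, 0, 0, 0, 0, 0, 0, 0.6]' ; done; python3 - <<'E'
from h import *
go((596,334,240),(np.pi,0,3.23))
E
```

```text
clock: 8.3
eef_pos: [417.5, 42.5, 370.7]
tcp_rot: [3.141, 0.0, 2.125]
contact_force: [0.5, 0.2, -0.3]
opening: 0.599
grasp_force: 0.0
clock: 8.72
eef_pos: [417.5, 42.4, 370.7]
tcp_rot: [3.141, 0.0, 2.725]
contact_force: [0.1, 0.2, -0.3]
opening: 0.6
grasp_force: 0.0
clock: 9.13
eef_pos: [417.4, 42.5, 370.6]
tcp_rot: [3.141, 0.001, -3.079]
contact_force: [-0.9, 0.7, 0.1]
opening: 0.596
grasp_force: 0.0
d tool [-196.4  279.8  130.8] rot [ 0.     0.001 -0.026]
```

```bash
python3 steer.py '[0, 0, -0.026, -14, 35, 0, 0.6, 0, 0, 0, -16, 35, 0, 0.6, 0, 0, 0, -18, 35, 0, 0.6, 0, 0, 0, -20, 35, 0, 0.6, 0, 0, 0, -20, 35, 5, 0.6]'; python3 steer.py '[0, 0, 0, -20, 35, 25, 0.6, 0, 0, 0, -25, 30, 32, 0.6, 0, 0, 0, -30, 20, 32, 0.6, 0, 0, 0, -33, 20, 32, 0.6, 0, 0, 0, 0, 0, 5, 0.6]';python3 steer.py '[0, 0, 0, 0, 0, 0, 0.6, 0, 0, 0, 0, 0, 0, 0.6]'; python3 - <<'E'
from h import *
go((596,334,240),(np.pi,0,3.23))
c=cam("wrist");im=r.grab_frame("wrist");np.savez("pics/w4.npz",R=c[1],t=c[2]);cv2.imwrite("pics/w4.png",im[:,:,::-1])
E
```

```text
clock: 9.55
eef_pos: [491.9, 226.2, 366.2]
tcp_rot: [3.141, 0.002, -3.063]
contact_force: [1.1, -0.6, 1.1]
opening: 0.601
grasp_force: 0.0
clock: 9.97
eef_pos: [576.2, 323.0, 250.6]
tcp_rot: [-3.14, -0.005, -3.062]
contact_force: [-1.1, -1.8, -0.6]
opening: 0.597
grasp_force: 0.0
clock: 10.13
eef_pos: [574.0, 320.5, 257.2]
tcp_rot: [-3.141, -0.001, -3.061]
contact_force: [-0.1, 0.4, 0.8]
opening: 0.592
grasp_force: 0.0
d tool [-23.   11.7  17.1] rot [-0.001 -0.001 -0.008]
```

View pics/w4.png

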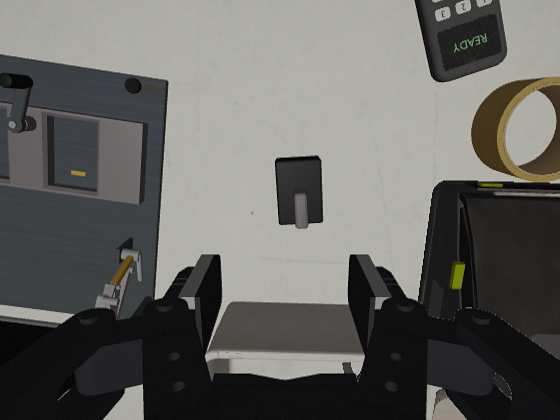

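Pack A's block top corners are at (276,157), (320,156), (323,222) and (280,223), and its rib runs to (301,228), towards the back. Pocket 3's mouth is also in view at the left, around (73,152).

```bash
python3 - <<'E'
from h import *
np.set_printoptions(precision=2,suppress=True)
z=np.load("pics/w4.npz");c=(r.camera_params("wrist"),z['R'],z['t'])
P=np.array([plane("wrist",*q,26,c) for q in[(276,157),(320,156),(323,222),(280,223)]]);m=P.mean(0)
d=P[2]-P[1]+P[3]-P[0];y=np.arctan2(d[1],d[0]);print(m,y,np.linalg.norm(d)/2,np.linalg.norm(P[1]-P[0]))
print('rib from block',m[:2]+11*np.array([np.cos(y),np.sin(y)]),'rib img',plane("wrist",301,211,54,c), tri([ray("wrist",301,211,c),ray("top",170+65/2.96-.33,150+165/2.96-.33)]))
Q=np.array([plane("wrist",*q,22,c) for q in[(47,112),(101,118),(97,191),(45,186)]]);print(Q,Q.mean(0))
E
```

```text
[585.78 336.08  26.  ] 0.14296157073038884 64.78923372159664 41.11697095137919
rib from block [596.66 337.65] rib img [598.37 337.22  54.  ] (array([598.76, 337.07,  49.43]), [0.9590871218912115, 0.9590871218914028])
[[532.12  98.69  22.  ]
 [533.53 147.77  22.  ]
 [603.18 140.65  22.  ]
 [602.24  90.88  22.  ]] [567.77 119.5   22.  ]
```

```bash
python3 - <<'E'
from h import *
go((597.3,337.4,53),(np.pi,0,3.26))
E
python3 steer.py '[0, 0, -0.04, -12, 8, 20, 0.5, 0, 0, 0, -12.6, 7, 30, 0.45, 0, 0, 0, 0, 0, 30, 0.45, 0, 0, 0, 0, 0, 30, 0.45, 0, 0, 0, 0, 0, 0, 0.45]' 40;python3 steer.py '[0, 0, 0, 0, 0, 0, 0.45, 0, 0, 0, 0, 0, 0, 0.45]'; python3 - <<'E'
from h import *
go((597.3,337.4,53),(np.pi,0,3.26))
c=cam("wrist");im=r.grab_frame("wrist");np.savez("pics/w5.npz",R=c[1],t=c[2]);cv2.imwrite("pics/w5.png",im[:,:,::-1])
E
```

```text
d tool [-24.3  15.1 205.6] rot [ 0.     0.001 -0.037]
clock: 10.6
eef_pos: [594.4, 336.2, 144.2]
tcp_rot: [-3.139, -0.005, -3.02]
contact_force: [-2.2, -0.8, -1.4]
opening: 0.448
grasp_force: 0.0
clock: 10.77
eef_pos: [598.0, 338.4, 150.8]
tcp_rot: [3.14, 0.003, -3.019]
contact_force: [0.0, 0.8, 1.1]
opening: 0.45
grasp_force: 0.0
d tool [ 1.1 -1.  97.8] rot [0.001 0.003 0.004]
```

View pics/w5.png

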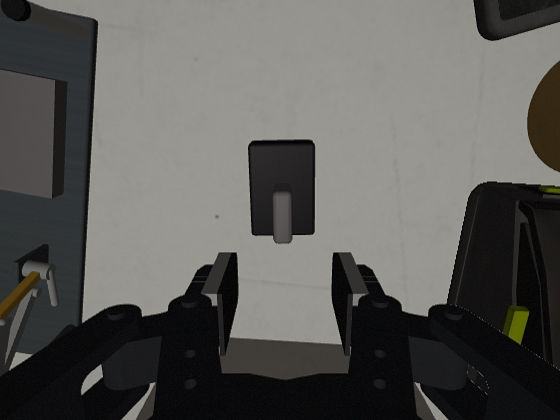

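```bash
python3 - <<'E'
from h import *
np.set_printoptions(precision=2,suppress=True)
z=np.load("pics/w5.npz");c=(r.camera_params("wrist"),z['R'],z['t'])
z4=np.load("pics/w4.npz");c4=(c[0],z4['R'],z4['t'])
P=np.array([plane("wrist",*q,26,c) for q in[(249,142),(314,141),(315,234),(252,235)]]);m=P.mean(0)
d=P[2]-P[1]+P[3]-P[0];y=np.arctan2(d[1],d[0]);print(m,y,np.linalg.norm(d)/2,np.linalg.norm(P[1]-P[0]))
print(tri([ray("wrist",249,142,c),ray("wrist",276,157,c4)]),plane("wrist",282,218,54,c))
x=m[:2]+11*np.array([np.cos(y),np.sin(y)]);print(x);go(np.append(x,53),(np.pi,0,np.pi+y))
E
```

```text
[587.17 335.94  26.  ] 0.14180402604917933 63.529731986387866 41.90328336375599
(array([558.41, 310.43,  16.38]), [1.3346370368552727, 1.3346370368552003]) [598.28 337.04  54.  ]
[598.06 337.49]
d tool [ 0.8 -1.2 98.2] rot [ 0.    0.   -0.02]
```

```bash
python3 steer.py '[0, 0, -0.02, 0.8, -1, 30, 0.4, 0, 0, 0, 0, 0, 30, 0.4, 0, 0, 0, 0, 0, 28, 0.4, 0, 0, 0, 0, 0, 10, 0.4, 0, 0, 0, 0, 0, 0, 0.4]' 40;python3 steer.py '[0, 0, 0, 0, 0, 0, 0, 0, 0, 0, 0, 0, 0, 0, 0, 0, 0, 0, 0, 0, 0, 0, 0, 0, 0, 0, 0, 0, 0, 0, 0, 0, 0, 0, 0]' 40
```

```text
clock: 11.23
eef_pos: [595.6, 336.5, 49.0]
tcp_rot: [-3.141, -0.002, -2.999]
contact_force: [-0.6, 0.5, -0.2]
opening: 0.403
grasp_force: 0.0
clock: 11.65
eef_pos: [597.7, 337.6, 52.1]
tcp_rot: [3.14, 0.004, -2.998]
contact_force: [1.2, -1.6, 6.5]
opening: 0.134
grasp_force: 43.8
```

```bash
python3 steer.py '[0, 0, 0, 0, 0, -25, 0, 0, 0, 0.07, 0, 0, -35, 0, 0, 0, 0.07, 0, 0, -35, 0, 0, 0, 0.07, 0, 0, -10, 0, 0, 0, 0, 0, 0, 0, 0]'; python3 - <<'E'
from h import *
go((580.5,117.8,150),(np.pi,0,np.pi-.068))
E
```

```text
clock: 12.07
eef_pos: [598.4, 338.2, 159.7]
tcp_rot: [3.137, 0.006, 3.072]
contact_force: [0.5, 0.8, -2.0]
opening: 0.131
grasp_force: 42.6
d tool [   2.5 -221.2    8.8] rot [ 0.004  0.006 -0.002]
```

```bash
python3 steer.py '[0, 0, 0, 0, -32, 0, 0, 0, 0, 0, 0, -35, 0, 0, 0, 0, 0, 0, -35, 0, 0, 0, 0, 0, 1, -35, 0, 0, 0, 0, 0, 1.5, -35, 0, 0]'; python3 steer.py '[0, 0, 0, 0, -30, 0, 0, 0, 0, 0, 0, -19, 8, 0, 0, 0, 0, 0, 0, 0, 0, 0, 0, 0, 0, 0, 0, 0, 0, 0, 0, 0, 0, 0, 0]'; python3 - <<'E'
from h import *
go((580.5,117.8,150),(np.pi,0,np.pi-.068))
c=cam("wrist");im=r.grab_frame("wrist");np.savez("pics/w6.npz",R=c[1],t=c[2]);cv2.imwrite("pics/w6.png",im[:,:,::-1])
E
```

```text
clock: 12.48
eef_pos: [581.1, 163.9, 153.6]
tcp_rot: [-3.141, -0.001, 3.078]
contact_force: [0.6, 0.3, -0.5]
opening: 0.132
grasp_force: 42.5
clock: 12.9
eef_pos: [578.8, 117.0, 146.2]
tcp_rot: [3.141, -0.001, 3.076]
contact_force: [0.8, 1.0, -0.9]
opening: 0.13
grasp_force: 42.5
d tool [-1.7  0.9 -3.8] rot [ 0.    -0.001  0.002]
```

View pics/w6.png

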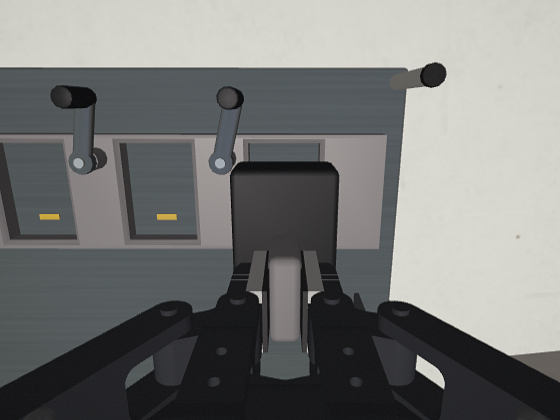

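The pack hangs straight. Its front top edge is at row 172, columns 233 to 337. Pocket 3's front mouth corners are at (244,138) and (325,138). Pocket 2's mouth is (113,139), (191,139), (200,243), (126,243).

```bash
python3 - <<'E'
from h import *
np.set_printoptions(precision=2,suppress=True)
z=np.load("pics/w6.npz");c=(r.camera_params("wrist"),z['R'],z['t']);p,M=tool()
f=[plane("wrist",*q,p[2]-26,c) for q in[(233,172),(337,172)]];print(p,f)
f3=[plane("wrist",*q,22,c) for q in[(244,138),(325,138)]];print('p3',f3)
Q=np.array([plane("wrist",*q,22,c) for q in[(113,139),(191,139),(200,243),(126,243)]]);print(Q,Q.mean(0))
ps=[plane("wrist",*q,42.5,c) for q in[(79,164),(220,163)]];print('pins',ps)
y=-.068;ex=np.array([np.cos(y),np.sin(y)]);ey=np.array([-ex[1],ex[0]])
fm=(f[0]+f[1])[:2]/2;pk=fm+32*ex;print('pack centre',pk)
m3=(f3[0]+f3[1])[:2]/2+36.5*ex; print('pocket3 by front',m3,'by p2',Q.mean(0)[:2]+84*ey)
for q in ps: print('pocket from pin',q[:2]+24*ex+38*ey)
E
```

```text
[578.96 117.39 146.4 ] [array([536.66,  99.51, 120.4 ]), array([539.36, 140.3 , 120.4 ])]
p3 [array([531.6 ,  94.16,  22.  ]), array([535.04, 146.04,  22.  ])]
[[526.67  10.18  22.  ]
 [529.98  60.15  22.  ]
 [601.04  57.02  22.  ]
 [597.64   5.94  22.  ]] [563.83  33.32  22.  ]
pins [array([538.75,  -3.56,  42.5 ]), array([543.74,  80.71,  42.5 ])]
pack centre [569.94 117.73]
pocket3 by front [569.74 117.62] by p2 [569.54 117.13]
pocket from pin [565.28  32.72]
pocket from pin [570.26 117.  ]
```

```bash
python3 steer.py '[0, 0, 0, -0.8, 0.3, 20, 0, 0, 0, 0, 0, 0, 25, 0, 0, 0, 0, 0, 0, 18, 0, 0, 0, 0, 0, 0, 0, 0, 0, 0, 0, 0, 0, 0, 0]' 40; python3 steer.py '[0, 0, 0, 0, 0, 5, 0, 0, 0, 0, 0, 0, 5, 0, 0, 0, 0, 0, 0, 4, 0, 0, 0, 0, 0, 0, 0, 0, 0, 0, 0, 0, 0, 0, 0]'
```

```text
clock: 13.37
eef_pos: [579.2, 117.7, 83.0]
tcp_rot: [-3.141, -0.002, 3.076]
contact_force: [0.0, 0.3, -0.8]
opening: 0.13
grasp_force: 42.5
clock: 13.78
eef_pos: [579.8, 116.8, 69.8]
tcp_rot: [3.142, 0.0, 3.075]
contact_force: [0.1, -0.4, -1.3]
opening: 0.129
grasp_force: 42.5
```

```bash
python3 steer.py '[0, 0, 0, 0, 0, 4, 0, 0, 0, 0, 0, 0, 4, 0, 0, 0, 0, 0, 0, 2, 0, 0, 0, 0, 0, 0, 0, 0, 0, 0, 0, 0, 0, 0, 0]'
```

```text
clock: 14.2
eef_pos: [579.8, 116.7, 60.2]
tcp_rot: [-3.142, 0.0, 3.075]
contact_force: [-2.2, -0.6, 7.4]
opening: 0.134
grasp_force: 43.9
```

```bash
python3 - <<'E'
from h import *
z=np.load("pics/w6.npz");c=(r.camera_params("wrist"),z['R'],z['t'])
print(plane("wrist",230,98,64,c),plane("wrist",66,97,64,c))
E
python3 steer.py '[0, 0, 0, 0, 0, 0, 0.2, 0, 0, 0, 0, 0, 0, 0.35, 0, 0, 0, 0, 0, 0, 0.35, 0, 0, 0, 0, 0, -20, 0.35, 0, 0, 0, 0, 0, -25, 0.35]';python3 steer.py '[0, 0, 0, 0, 0, -5, 0.35, 0, 0, 0, 0, 0, 0, 0.35]'; python3 - <<'E'
from h import *
go((505,91.5,68))
E
```

```text
[507.44317207  93.52024328  64.        ] [501.34914902   9.00305166  64.        ]
clock: 14.62
eef_pos: [578.1, 116.5, 103.1]
tcp_rot: [-3.14, -0.004, 3.075]
contact_force: [-0.2, 0.5, 0.7]
opening: 0.346
grasp_force: 0.0
clock: 14.78
eef_pos: [581.1, 117.1, 111.3]
tcp_rot: [3.141, 0.003, 3.075]
contact_force: [0.3, 0.0, -0.0]
opening: 0.349
grasp_force: 0.0
d tool [ 74.4 -30.7  43. ] rot None
```

```bash
python3 steer.py '[0, 0, 0, 37, -15, 0, 0.35, 0, 0, 0, 36.5, -14.7, 0, 0.35, 0, 0, 0, 0, 0, 15, 0.35, 0, 0, 0, 0, 0, 20, 0.35, 0, 0, 0, 0, 0, 8, 0.35]' 20;  python3 steer.py '[0, 0, 0, 0, 0, 0, 0.35, 0, 0, 0, 0, 0, 0, 0, 0, 0, 0, 0, 0, 0, 0, 0, 0, 0, 0, 0, 0, 0, 0, 0, 0, 0, 0, 0, 0]' 20; python3 - <<'E'
from h import *
p,M=tool();pin=np.array([543.7,80.7]);d=p[:2]-pin;y=-.068;ex=np.array([np.cos(y),np.sin(y)]);ey=np.array([-ex[1],ex[0]])
a=np.arctan2(-d@ex,d@ey);print(a,np.hypot(*d))
t=np.linspace(a,-.03,8);P=np.c_[-np.sin(t),np.cos(t)]*38;W=np.array([q[0]*ex+q[1]*ey for q in P]);W=np.c_[np.diff(W,axis=0),np.zeros(7)];print(np.round(W@M,1))
E
```

```text
clock: 15.2
eef_pos: [502.5, 91.6, 64.4]
tcp_rot: [-3.141, -0.003, 3.075]
contact_force: [-0.6, -0.1, -0.4]
opening: 0.353
grasp_force: 0.0
clock: 15.62
eef_pos: [504.7, 92.2, 66.8]
tcp_rot: [3.141, 0.0, 3.075]
contact_force: [1.7, -0.1, -6.8]
opening: 0.124
grasp_force: 20.5
1.3527571014522601 40.63193961065405
[[-2.3  7.1  0. ]
 [-3.7  6.5  0. ]
 [-4.9  5.7  0. ]
 [-5.9  4.6  0. ]
 [-6.7  3.3  0. ]
 [-7.2  2.   0. ]
 [-7.5  0.5  0. ]]
```

```bash
python3 steer.py '[0, 0, 0, -2.3, 7.1, 0, 0, 0, 0, 0, -3.7, 6.5, 0, 0, 0, 0, 0, -4.9, 5.7, 0, 0, 0, 0, 0, -5.9, 4.6, 0, 0, 0, 0, 0, 0, 0, 0, 0]'; python3 steer.py '[0, 0, 0, -6.7, 3.3, 0, 0, 0, 0, 0, -7.2, 2, 0, 0, 0, 0, 0, -7.5, 0.5, 0, 0, 0, 0, 0, 0, 0, 0, 0, 0, 0, 0, 0, 0, 0, 0]'
```

```text
clock: 16.03
eef_pos: [524.0, 115.8, 66.8]
tcp_rot: [3.141, 0.001, 3.075]
contact_force: [-3.4, -1.1, -0.5]
opening: 0.126
grasp_force: 20.9
clock: 16.45
eef_pos: [543.2, 119.0, 66.6]
tcp_rot: [-3.141, -0.003, 3.075]
contact_force: [-7.6, -4.0, 5.5]
opening: 0.128
grasp_force: 21.5
```

```bash
python3 steer.py '[0, 0, 0, -3, 0, 0, 0, 0, 0, 0, 0, 0, 0, 0, 0, 0, 0, 0, 0, 0, 0]'; python3 steer.py '[0, 0, 0, -3, 0, 0, 0, 0, 0, 0, 0, 0, 0, 0, 0, 0, 0, 0, 0, 0, 0]'
```

```text
clock: 16.7
eef_pos: [543.6, 119.0, 66.4]
tcp_rot: [-3.14, -0.008, 3.075]
contact_force: [-17.4, -0.3, 13.3]
opening: 0.126
grasp_force: 22.1
clock: 16.95
eef_pos: [545.6, 118.8, 66.0]
tcp_rot: [-3.14, -0.01, 3.075]
contact_force: [-18.0, -0.3, 12.3]
opening: 0.129
grasp_force: 22.3
```

```bash
python3 steer.py '[0, 0, 0, 3, 0, 0, 0.1, 0, 0, 0, 0, 0, 0, 0.35, 0, 0, 0, 0, 0, 0, 0.35, 0, 0, 0, 0, 0, -30, 0.35, 0, 0, 0, 15, -20, -30, 0.35]'; python3 steer.py '[0, 0, 0, 10, -20, -40, 0.35, 0, 0, 0, 0, -20, -10, 0.35, 0, 0, 0, 0, 0, 0, 0.35, 0, 0, 0, 0, 0, 0, 0.35]'; python3 - <<'E'
from h import *
print(tool()[0])
c=cam("wrist");im=r.grab_frame("wrist");np.savez("pics/w7.npz",R=c[1],t=c[2]);cv2.imwrite("pics/w7.png",im[:,:,::-1])
E
```

```text
clock: 17.37
eef_pos: [534.0, 102.1, 127.0]
tcp_rot: [3.14, 0.002, 3.076]
contact_force: [1.3, 0.5, 1.9]
opening: 0.351
grasp_force: 0.0
clock: 17.7
eef_pos: [521.0, 62.3, 174.3]
tcp_rot: [3.141, 0.004, 3.073]
contact_force: [0.5, 0.1, 0.2]
opening: 0.346
grasp_force: 0.0
[521.01573978  62.29551308 174.2978645 ]
```

View pics/w7.png

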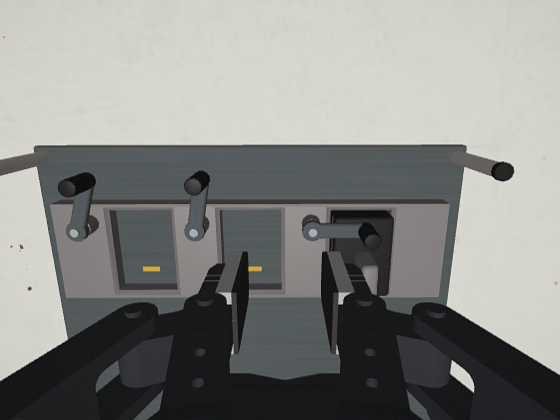

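Lever 3 lies straight across the seated pack, with its pin at (312,229) and knob top at about (373,238). I'll work out the angle.

```bash
python3 - <<'E'
from h import *
np.set_printoptions(precision=2,suppress=True)
z=np.load("pics/w7.npz");c=(r.camera_params("wrist"),z['R'],z['t'])
pin=plane("wrist",312,229,42.5,c);k=plane("wrist",373,238,64,c);d=k-pin;print(pin,k,np.hypot(*d[:2]),'lever',np.arctan2(-d[0],d[1])-(-.068))
for q in[(80,184),(199,180)]: print('knobs',plane("wrist",*q,64,c))
for q in[(78,232),(194,232)]: print('pins',plane("wrist",*q,42.5,c))
P=[plane("wrist",*q,22,c) for q in[(52,204),(447,200),(447,297),(66,297)]];print(np.array(P),np.mean(P,0))
Q=np.array([plane("wrist",*q,22,c) for q in[(108,209),(172,208),(180,292),(120,293)]]);print('p1',Q,Q.mean(0))
E
python3 steer.py '[0, 0, 0, 0, -35, 0, 0.5, 0, 0, 0, 0, -35, -10, 0.6, 0, 0, 0, 0, -35, -10, 0.6, 0, 0, 0, 5, -35, -10, 0.6, 0, 0, 0.1, 5, -35, -10, 0.6]'; python3 - <<'E'
from h import *
go((485,-312,220),(np.pi,0,np.pi-.4837))
E
```

```text
[541.49  80.58  42.5 ] [542.94 118.7   64.  ] 38.14807675842009 lever 0.030046254894937556
knobs [494.38 -63.71  64.  ]
knobs [496.97  10.73  64.  ]
pins [532.29 -84.68  42.5 ]
pins [537.96  -2.85  42.5 ]
[[ 515.41 -111.63   22.  ]
 [ 532.72  183.6    22.  ]
 [ 613.88  187.39   22.  ]
 [ 592.59 -118.49   22.  ]] [563.65  35.21  22.  ]
p1 [[522.15 -70.57  22.  ]
 [524.7  -22.47  22.  ]
 [594.53 -26.45  22.  ]
 [592.07 -74.55  22.  ]] [558.36 -48.51  22.  ]
clock: 18.17
eef_pos: [498.0, -112.0, 212.2]
tcp_rot: [3.141, -0.001, 2.977]
contact_force: [0.8, -0.5, -0.4]
opening: 0.601
grasp_force: 0.0
d tool [ -19.9 -199.4   -7.9] rot [ 0.    -0.001  0.319]
```

```bash
python3 steer.py '[0, 0, 0.08, 0, -35, 0, 0.6, 0, 0, 0.08, 0, -35, 0, 0.6, 0, 0, 0.08, 0, -35, 0, 0.6, 0, 0, 0.08, 0, -35, 0, 0.6, 0, 0, 0, 0, -30, 0, 0.6]'; python3 steer.py '[0, 0, 0, 0, 0, 0, 0.6, 0, 0, 0, 0, 0, 0, 0.6]';python3 - <<'E'
from h import *
go((485,-312,220),(np.pi,0,np.pi-.4837))
E
```

```text
clock: 18.58
eef_pos: [444.4, -273.0, 211.8]
tcp_rot: [3.141, -0.001, 2.65]
contact_force: [0.7, -0.3, 0.6]
opening: 0.601
grasp_force: 0.0
clock: 18.75
eef_pos: [444.3, -272.2, 211.7]
tcp_rot: [3.141, -0.002, 2.653]
contact_force: [1.2, 0.6, 0.7]
opening: 0.599
grasp_force: 0.0
d tool [-54.7 -16.   -8.4] rot [ 0.001 -0.002 -0.005]
```

```bash
python3 steer.py '[0, 0, 0, -27, -8, 20, 0.5, 0, 0, 0, -27, -8, 30, 0.45, 0, 0, 0, 0, 0, 10, 0.45, 0, 0, 0, 0, 0, 0, 0.45, 0, 0, 0, 0, 0, 0, 0.45]';  python3 - <<'E'
from h import *
print(tool()[0])
c=cam("wrist");im=r.grab_frame("wrist");np.savez("pics/w8.npz",R=c[1],t=c[2]);cv2.imwrite("pics/w8.png",im[:,:,::-1])
E
```

```text
clock: 19.17
eef_pos: [484.5, -309.3, 151.7]
tcp_rot: [3.141, -0.003, 2.656]
contact_force: [0.1, -0.2, -0.4]
opening: 0.45
grasp_force: 0.0
[ 484.52371104 -309.29299368  151.74118238]
```

View pics/w8.png

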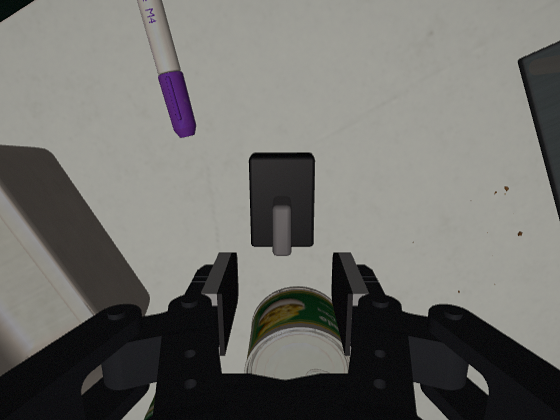

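Pack B is unmoved. Its corners are at (249,153), (314,153), (314,246) and (251,246), and the rib is towards the tin.

```bash
python3 - <<'E'
from h import *
np.set_printoptions(precision=2,suppress=True)
z=np.load("pics/w8.npz");c=(r.camera_params("wrist"),z['R'],z['t'])
P=np.array([plane("wrist",*q,26,c) for q in[(249,153),(314,153),(314,246),(251,246)]]);m=P.mean(0)
d=P[2]-P[1]+P[3]-P[0];y=np.arctan2(d[1],d[0]);print(m,y,np.linalg.norm(d)/2,np.linalg.norm(P[1]-P[0]),plane("wrist",282,230,54,c))
x=m[:2]+11*np.array([np.cos(y),np.sin(y)]);print(x);go(np.append(x,53),(np.pi,0,np.pi+y))
E
```

```text
[ 480.45 -308.86   26.  ] -0.47692362305101366 64.71705042367758 42.43521986430086 [ 490.37 -313.95   54.  ]
[ 490.23 -313.91]
d tool [-6.9 -1.3 99.9] rot [ 0.   -0.   -0.01]
```

```bash
python3 steer.py '[0, 0, -0.01, -6.9, -1.3, 20, 0.4, 0, 0, 0, 0, 0, 30, 0.4, 0, 0, 0, 0, 0, 30, 0.4, 0, 0, 0, 0, 0, 18, 0.4, 0, 0, 0, 0, 0, 0, 0.4]' 40;python3 steer.py '[0, 0, 0, 0, 0, 0, 0.4, 0, 0, 0, 0, 0, 0, 0, 0, 0, 0, 0, 0, 0, 0, 0, 0, 0, 0, 0, 0, 0, 0, 0, 0, 0, 0, 0, 0]' 40;python3 steer.py '[0, 0, 0, 0, 0, -25, 0, 0, 0, -0.1, 0, 0, -35, 0, 0, 0, -0.1, 0, 0, -35, 0, 0, 0, -0.1, 0, 0, -5, 0, 0, 0, -0.1, 0, 0, 0, 0]'; python3 - <<'E'
from h import *
go((569.5,-49.9,150),(np.pi,0,np.pi-.068))
E
```

```text
clock: 19.63
eef_pos: [488.6, -313.6, 53.0]
tcp_rot: [3.141, -0.004, 2.665]
contact_force: [-0.6, 0.1, 0.3]
opening: 0.399
grasp_force: 0.0
clock: 20.05
eef_pos: [491.5, -315.9, 57.1]
tcp_rot: [3.142, 0.003, 2.665]
contact_force: [-0.4, 2.7, 7.7]
opening: 0.125
grasp_force: 43.5
clock: 20.47
eef_pos: [492.0, -316.7, 159.3]
tcp_rot: [-3.138, 0.006, 3.07]
contact_force: [0.3, -0.2, -1.9]
opening: 0.127
grasp_force: 42.2
d tool [-58.1 271.7   8.7] rot [-0.003  0.006 -0.004]
```

```bash
python3 steer.py '[0, 0, 0, -6, 30, 0, 0, 0, 0, 0, -8, 35, 0, 0, 0, 0, 0, -8, 35, 0, 0, 0, 0, 0, -8, 35, 0, 0, 0, 0, 0, -8, 35, 0, 0]'; python3 steer.py '[0, 0, 0, -7, 35, 0, 0, 0, 0, 0, -7, 35, 3, 0, 0, 0, 0, -6, 31, 5, 0, 0, 0, 0, 0, 0, 0, 0, 0, 0, 0, 0, 0, 0, 0]'; python3 steer.py '[0, 0, 0, 0, 0, 0, 0, 0, 0, 0, 0, 0, 0, 0]'; python3 - <<'E'
from h import *
go((569.5,-49.9,150),(np.pi,0,np.pi-.068))
print(tool()[0])
c=cam("wrist");im=r.grab_frame("wrist");np.savez("pics/w9.npz",R=c[1],t=c[2]);cv2.imwrite("pics/w9.png",im[:,:,::-1])
E
```

```text
clock: 20.88
eef_pos: [541.5, -147.5, 156.1]
tcp_rot: [-3.141, 0.002, 3.064]
contact_force: [-0.2, 0.0, -0.5]
opening: 0.127
grasp_force: 42.1
clock: 21.3
eef_pos: [569.1, -48.1, 147.5]
tcp_rot: [-3.142, 0.001, 3.068]
contact_force: [-0.5, 0.2, -1.5]
opening: 0.127
grasp_force: 42.2
clock: 21.47
eef_pos: [568.7, -50.5, 147.5]
tcp_rot: [-3.141, 0.001, 3.064]
contact_force: [-0.4, -0.0, -1.2]
opening: 0.13
grasp_force: 42.2
d tool [-0.7  0.7 -2.5] rot [-0.     0.001 -0.009]
[568.7248263  -50.54706296 147.48255941]
```

View pics/w9.png

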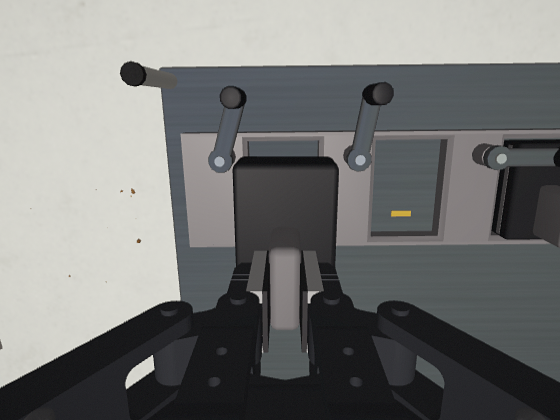

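Pack B hangs straight. Its front top edge is at row 166, columns 235 to 336. Pocket 1's front mouth corners are at (243,137) and (323,136), and its pin is at (219,161).

```bash
python3 - <<'E'
from h import *
np.set_printoptions(precision=2,suppress=True)
z=np.load("pics/w9.npz");c=(r.camera_params("wrist"),z['R'],z['t']);p,M=tool()
f=[plane("wrist",*q,p[2]-31,c) for q in[(235,166),(336,166)]];print(p,f)
f3=[plane("wrist",*q,22,c) for q in[(243,137),(323,136)]];print('p1',f3)
ps=[plane("wrist",*q,42.5,c) for q in[(219,161),(360,159)]];print('pins',ps)
y=-.068;ex=np.array([np.cos(y),np.sin(y)]);ey=np.array([-ex[1],ex[0]])
fm=(f[0]+f[1])[:2]/2;print('pack centre',fm+32*ex,p[:2]-11*ex)
print('pocket1 by front',(f3[0]+f3[1])[:2]/2+36.5*ex,np.array([569.8,117.4])-168*ey)
for i,q in enumerate(ps): print('pocket1 from pin',q[:2]+24*ex+(38-84*i)*ey)
print('knob',plane("wrist",232,97,64,c))
E
```

```text
[568.67 -50.74 147.4 ] [array([524.91, -67.27, 116.4 ]), array([528.09, -26.46, 116.4 ])]
p1 [array([520.82, -73.62,  22.  ]), array([524.19, -22.18,  22.  ])]
pins [array([532.3 , -87.17,  42.5 ]), array([537.67,  -2.67,  42.5 ])]
pack centre [558.42 -49.04] [557.69 -50.  ]
pocket1 by front [558.92 -50.38] [558.38 -50.21]
pocket1 from pin [558.82 -50.88]
pocket1 from pin [558.49 -50.19]
knob [496.76 -72.32  64.  ]
```

```bash
python3 steer.py '[0, 0, 0, -0.5, -0.8, 20, 0, 0, 0, 0, 0, 0, 25, 0, 0, 0, 0, 0, 0, 15, 0, 0, 0, 0, 0, 0, 0, 0, 0, 0, 0, 0, 0, 0, 0]' 40; python3 steer.py '[0, 0, 0, 0, 0, 5, 0, 0, 0, 0, 0, 0, 5, 0, 0, 0, 0, 0, 0, 4, 0, 0, 0, 0, 0, 0, 0, 0, 0, 0, 0, 0, 0, 0, 0]';python3 steer.py '[0, 0, 0, 0, 0, 4, 0, 0, 0, 0, 0, 0, 4, 0, 0, 0, 0, 0, 0, 0, 0, 0, 0, 0, 0, 0, 0, 0]'
```

```text
clock: 21.93
eef_pos: [568.7, -51.4, 86.7]
tcp_rot: [-3.142, -0.002, 3.063]
contact_force: [-0.5, 0.1, -0.4]
opening: 0.125
grasp_force: 42.1
clock: 22.35
eef_pos: [569.2, -50.6, 73.0]
tcp_rot: [-3.141, -0.0, 3.065]
contact_force: [-0.4, 0.2, -1.9]
opening: 0.131
grasp_force: 42.1
clock: 22.68
eef_pos: [569.6, -50.4, 65.0]
tcp_rot: [3.141, 0.001, 3.065]
contact_force: [1.3, 0.2, -0.5]
opening: 0.129
grasp_force: 42.4
```

```bash
python3 steer.py '[0, 0, 0, 0, 0, 1.5, 0, 0, 0, 0, 0, 0, 0, 0, 0, 0, 0, 0, 0, 0, 0]'; python3 steer.py '[0, 0, 0, 0, 0, 1.5, 0, 0, 0, 0, 0, 0, 0, 0, 0, 0, 0, 0, 0, 0, 0]'
```

```text
clock: 22.93
eef_pos: [569.6, -50.3, 64.8]
tcp_rot: [3.141, 0.001, 3.065]
contact_force: [-5.4, 1.8, 17.5]
opening: 0.126
grasp_force: 44.7
clock: 23.18
eef_pos: [569.7, -50.3, 64.8]
tcp_rot: [3.141, 0.001, 3.065]
contact_force: [-10.1, 1.9, 35.4]
opening: 0.132
grasp_force: 47.2
```

```bash
python3 steer.py '[0, 0, 0, 0, 0, -2, 0.2, 0, 0, 0, 0, 0, 0, 0.35, 0, 0, 0, 0, 0, 0, 0.35, 0, 0, 0, 0, 0, -20, 0.35, 0, 0, 0, 0, 0, -20, 0.35]';python3 steer.py '[0, 0, 0, 0, 0, 0, 0.35, 0, 0, 0, 0, 0, 0, 0.35]'; python3 - <<'E'
from h import *
go((497,-72.3,68))
E
```

```text
clock: 23.6
eef_pos: [568.0, -50.4, 102.8]
tcp_rot: [3.142, -0.004, 3.065]
contact_force: [-0.2, 0.5, 0.1]
opening: 0.354
grasp_force: 0.0
clock: 23.77
eef_pos: [569.9, -50.6, 104.4]
tcp_rot: [-3.142, 0.002, 3.065]
contact_force: [1.3, -0.2, -0.4]
opening: 0.353
grasp_force: 0.0
d tool [ 71.1 -27.2  36.3] rot None
```

```bash
python3 steer.py '[0, 0, 0, 36, -14, 0, 0.35, 0, 0, 0, 35, -13.2, 0, 0.35, 0, 0, 0, 0, 0, 15, 0.35, 0, 0, 0, 0, 0, 15, 0.35, 0, 0, 0, 0, 0, 6, 0.35]' 20;  python3 steer.py '[0, 0, 0, 0, 0, 0, 0.35, 0, 0, 0, 0, 0, 0, 0, 0, 0, 0, 0, 0, 0, 0, 0, 0, 0, 0, 0, 0, 0, 0, 0, 0, 0, 0, 0, 0]' 20; python3 - <<'E'
from h import *
p,M=tool();pin=np.array([532.2,-87]);d=p[:2]-pin;y=-.068;ex=np.array([np.cos(y),np.sin(y)]);ey=np.array([-ex[1],ex[0]])
a=np.arctan2(-d@ex,d@ey);print(a,np.hypot(*d))
t=np.linspace(a,-.03,8);P=np.c_[-np.sin(t),np.cos(t)]*38;W=np.array([q[0]*ex+q[1]*ey for q in P]);W=np.c_[np.diff(W,axis=0),np.zeros(7)];print(np.round(W@M,1))
E
```

```text
clock: 24.18
eef_pos: [494.4, -72.2, 65.8]
tcp_rot: [3.141, -0.003, 3.064]
contact_force: [0.2, -0.5, -0.7]
opening: 0.351
grasp_force: 0.0
clock: 24.6
eef_pos: [496.6, -72.2, 68.1]
tcp_rot: [-3.142, 0.0, 3.065]
contact_force: [1.0, 0.6, -5.6]
opening: 0.128
grasp_force: 20.4
1.2434145945959587 38.54976570374383
[[-2.8  6.3  0. ]
 [-3.9  5.7  0. ]
 [-4.8  4.9  0. ]
 [-5.6  4.   0. ]
 [-6.3  2.9  0. ]
 [-6.7  1.7  0. ]
 [-6.9  0.5  0. ]]
```

```bash
python3 steer.py '[0, 0, 0, -2.8, 6.3, 0, 0, 0, 0, 0, -3.9, 5.7, 0, 0, 0, 0, 0, -4.8, 4.9, 0, 0, 0, 0, 0, -5.6, 4, 0, 0, 0, 0, 0, 0, 0, 0, 0]'; python3 steer.py '[0, 0, 0, -6.3, 2.9, 0, 0, 0, 0, 0, -6.7, 1.7, 0, 0, 0, 0, 0, -6.9, 0.5, 0, 0, 0, 0, 0, 0, 0, 0, 0, 0, 0, 0, 0, 0, 0, 0]'; python3 steer.py '[0, 0, 0, -3, 0, 0, 0, 0, 0, 0, 0, 0, 0, 0, 0, 0, 0, 0, 0, 0, 0]'
```

```text
clock: 25.02
eef_pos: [516.4, -51.8, 68.2]
tcp_rot: [3.141, 0.001, 3.065]
contact_force: [-1.4, -1.5, -1.0]
opening: 0.126
grasp_force: 20.6
clock: 25.43
eef_pos: [536.1, -49.1, 68.1]
tcp_rot: [3.141, 0.001, 3.065]
contact_force: [-1.5, -2.1, -0.3]
opening: 0.13
grasp_force: 20.7
clock: 25.68
eef_pos: [536.4, -49.0, 67.8]
tcp_rot: [3.141, -0.004, 3.065]
contact_force: [-9.9, -0.9, 6.2]
opening: 0.127
grasp_force: 21.4
```

```bash
python3 steer.py '[0, 0, 0, 2, 0, 0, 0.1, 0, 0, 0, 0, 0, 0, 0.35, 0, 0, 0, 0, 0, 0, 0.35, 0, 0, 0, 0, 0, -30, 0.35, 0, 0, 0, 15, 20, -30, 0.35]'; python3 steer.py '[0, 0, 0, 20, 20, -40, 0.35, 0, 0, 0, 20, 20, -40, 0.35, 0, 0, 0, 20, 0, -40, 0.35, 0, 0, 0, 0, 0, 0, 0.35, 0, 0, 0, 0, 0, 0, 0.35]'; python3 - <<'E'
from h import *
print(tool()[0])
c=cam("wrist");im=r.grab_frame("wrist");np.savez("pics/w10.npz",R=c[1],t=c[2])
t=r.grab_frame("top")
cv2.imwrite("pics/w10.png",np.vstack([cv2.resize(im[90:330,:,::-1],(700,300)),cv2.resize(t[100:310,:,::-1],(700,262))]))
E
```

```text
clock: 26.1
eef_pos: [524.6, -29.7, 128.0]
tcp_rot: [-3.141, 0.001, 3.063]
contact_force: [1.4, 0.3, 0.8]
opening: 0.349
grasp_force: 0.0
clock: 26.52
eef_pos: [474.2, 10.3, 235.9]
tcp_rot: [3.141, 0.006, 3.066]
contact_force: [-0.6, 0.8, -1.0]
opening: 0.347
grasp_force: 0.0
[474.20131463  10.33084294 235.86369977]
```

View pics/w10.png

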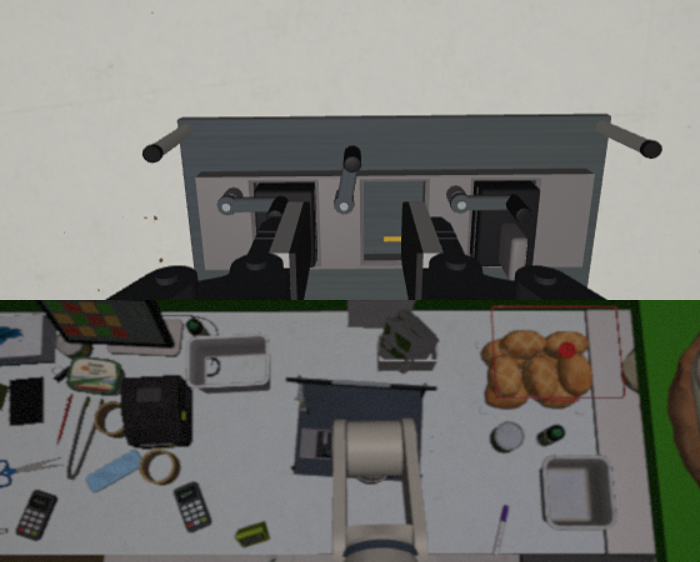

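Both packs are seated with levers 1 and 3 shut, pocket 2 is empty, and the top view shows no third pack. I'll turn back to the bar orientation and rise.

```bash
python3 steer.py '[0, 0, 0.12, 0, 0, -33, 0.35, 0, 0, 0.12, 0, 0, -33, 0.35, 0, 0, 0.12, 0, 0, -33, 0.35, 0, 0, 0.12, 0, 0, -33, 0.35, 0, 0, 0.12, 0, 0, -33, 0.35]'; python3 steer.py '[0, 0, 0.12, 0, 0, 0, 0.35, 0, 0, 0.12, 0, 0, 0, 0.35, 0, 0, 0.12, 0, 0, 0, 0.35, 0, 0, 0.12, 0, 0, 0, 0.35, 0, 0, 0.12, 0, 0, 0, 0.35]'; python3 steer.py '[0, 0, 0.12, 0, 0, 0, 0.35, 0, 0, 0.12, 0, 0, 0, 0.35, 0, 0, 0.12, 0, 0, 0, 0.35, 0, 0, 0, 0, 0, 0, 0.35]'; python3 - <<'E'
from h import *
go((640,28,341),(np.pi,0,1.508))
E
```

```text
clock: 27.03
eef_pos: [473.1, 9.6, 398.0]
tcp_rot: [-3.14, -0.002, 2.458]
contact_force: [1.2, 0.3, 0.4]
opening: 0.355
grasp_force: 0.0
clock: 27.45
eef_pos: [473.4, 9.5, 396.3]
tcp_rot: [-3.139, -0.001, 1.858]
contact_force: [0.2, -0.8, -0.4]
opening: 0.349
grasp_force: 0.0
clock: 27.78
eef_pos: [473.3, 9.6, 396.4]
tcp_rot: [-3.139, 0.0, 1.499]
contact_force: [0.4, -1.0, -0.2]
opening: 0.349
grasp_force: 0.0
d tool [ 30.4 165.1  54.9] rot [-0.003  0.    -0.009]
```

I've used up the picture budget (15 viewed, one over the 14 allowed), so I'll go on by numbers and touch.

```bash
python3 steer.py '[0, 0, -0.009, 6, 30, 0, 0.35, 0, 0, 0, 6, 35, 0, 0.35, 0, 0, 0, 6, 35, 0, 0.35, 0, 0, 0, 6, 35, 0, 0.35, 0, 0, 0, 6.4, 30, 0, 0.35]'; python3 steer.py '[0, 0, 0, 0, 0, 0, 0.35, 0, 0, 0, 0, 0, 15, 0.35, 0, 0, 0, 0, 0, 15, 0.35, 0, 0, 0, 0, 0, 15, 0.35, 0, 0, 0, 0, 0, 10, 0.35]' 25;python3 steer.py '[0, 0, 0, 0, 0, 0, 0.35, 0, 0, 0, 0, 0, 0, 0.35, 0, 0, 0, 0, 0, 0, 0.35]'
```

```text
clock: 28.2
eef_pos: [641.8, 30.4, 396.1]
tcp_rot: [-3.14, 0.0, 1.518]
contact_force: [0.1, -0.1, 1.1]
opening: 0.348
grasp_force: 0.0
clock: 28.62
eef_pos: [638.8, 30.3, 340.1]
tcp_rot: [-3.138, 0.0, 1.517]
contact_force: [-0.9, -0.7, 0.2]
opening: 0.347
grasp_force: 0.0
clock: 28.87
eef_pos: [639.8, 30.4, 343.9]
tcp_rot: [3.141, -0.0, 1.515]
contact_force: [-0.3, 0.4, 1.0]
opening: 0.353
grasp_force: 0.0
```

```bash
python3 steer.py '[0, 0, 0, 0, 0, 1, 0, 0, 0, 0, 0, 0, 0, 0, 0, 0, 0, 0, 0, 0, 0, 0, 0, 0, 0, 0, 0, 0, 0, 0, 0, 0, 0, 0, 0]' 25; python3 - <<'E'
from h import *
p,M=tool();print(p)
t=np.r_[np.arange(1.305,1.57,.044),1.57];print(np.round(np.c_[np.diff(-268*np.cos(t)),np.diff(-268*np.sin(t))],1).tolist())
E
```

```text
clock: 29.28
eef_pos: [639.9, 30.5, 343.1]
tcp_rot: [3.14, -0.0, 1.514]
contact_force: [1.6, -0.9, 3.3]
opening: 0.107
grasp_force: 24.6
[639.89586921  30.50902696 343.05218857]
[[11.4, -2.8], [11.6, -2.3], [11.6, -1.8], [11.7, -1.3], [11.8, -0.8], [11.8, -0.3], [0.3, -0.0]]
```

```bash
python3 steer.py '[0, 0, 0, 0, 11, -2.8, 0, 0, 0, 0, 0, 11.6, -2.3, 0, 0, 0, 0, 0, 11.6, -1.8, 0, 0, 0, 0, 0, 11.7, -1.3, 0, 0, 0, 0, 0, 0, 0, 0]'; python3 steer.py '[0, 0, 0, 0, 11.8, -0.8, 0, 0, 0, 0, 0, 5, -0.2, 0, 0, 0, 0, 0, 0, 0, 0, 0, 0, 0, 0, 0, 0, 0]';
```

```text
clock: 29.7
eef_pos: [686.7, 27.5, 351.4]
tcp_rot: [3.14, 0.0, 1.514]
contact_force: [-2.4, -1.5, 6.4]
opening: 0.102
grasp_force: 25.9
clock: 30.03
eef_pos: [702.3, 26.5, 352.2]
tcp_rot: [3.141, 0.001, 1.514]
contact_force: [-1.4, -1.0, 4.5]
opening: 0.106
grasp_force: 25.9
```

```bash
python3 steer.py '[0, 0, 0, 0, 6, 0, 0, 0, 0, 0, 0, 0, 0, 0, 0, 0, 0, 0, 0, 0, 0]'; python3 steer.py '[0, 0, 0, 0, 4, 0, 0, 0, 0, 0, 0, 0, 0, 0, 0, 0, 0, 0, 0, 0, 0]';python3 steer.py '[0, 0, 0, 0, 3, 0, 0, 0, 0, 0, 0, 0, 0, 0, 0, 0, 0, 0, 0, 0, 0]'
```

```text
clock: 30.28
eef_pos: [708.4, 26.1, 352.4]
tcp_rot: [3.141, 0.001, 1.514]
contact_force: [-0.7, -1.9, 7.0]
opening: 0.104
grasp_force: 26.0
clock: 30.53
eef_pos: [712.3, 25.8, 352.3]
tcp_rot: [3.141, 0.001, 1.514]
contact_force: [-0.3, -3.0, 5.6]
opening: 0.105
grasp_force: 26.1
clock: 30.78
eef_pos: [715.3, 25.6, 352.3]
tcp_rot: [3.141, 0.001, 1.514]
contact_force: [-0.7, -3.4, 5.9]
opening: 0.103
grasp_force: 26.1
```

```bash
python3 steer.py '[0, 0, 0, 0, 3, 0, 0, 0, 0, 0, 0, 0, 0, 0, 0, 0, 0, 0, 0, 0, 0]';python3 steer.py '[0, 0, 0, 0, 2, 0, 0, 0, 0, 0, 0, 0, 0, 0, 0, 0, 0, 0, 0, 0, 0]'; python3 - <<'E'
from h import *
im=r.grab_frame("scene");cv2.imwrite("pics/s2.png",im[:,:,::-1])
E
```

```text
clock: 31.03
eef_pos: [716.7, 25.5, 352.3]
tcp_rot: [-3.139, 0.001, 1.514]
contact_force: [-7.4, -3.3, 8.9]
opening: 0.102
grasp_force: 26.4
clock: 31.28
eef_pos: [716.9, 25.5, 352.2]
tcp_rot: [-3.135, 0.001, 1.514]
contact_force: [-14.9, -3.1, 12.7]
opening: 0.103
grasp_force: 26.9
```

The stop is felt at 1.58 rad, so the pawl should be out. Now I'll lower gently along the arc.

```bash
python3 - <<'E'
import numpy as np
t=1.575-np.arange(29)*.055;print(np.round(np.c_[np.diff(-268*np.cos(t)),np.diff(-268*np.sin(t))],1).tolist(),t[-1])
E
python3 steer.py '[0, 0, 0, 0, -4, 0, 0, 0, 0, 0, 0, 0, 0, 0, 0, 0, 0, 0, 0, 0, 0]'
```

```text
[[-14.7, 0.3], [-14.7, 1.2], [-14.6, 2.0], [-14.5, 2.8], [-14.3, 3.6], [-14.1, 4.3], [-13.8, 5.1], [-13.5, 5.9], [-13.2, 6.6], [-12.8, 7.3], [-12.4, 8.0], [-11.9, 8.7], [-11.4, 9.3], [-10.9, 9.9], [-10.3, 10.5], [-9.7, 11.1], [-9.1, 11.6], [-8.5, 12.1], [-7.8, 12.5], [-7.1, 12.9], [-6.4, 13.3], [-5.6, 13.6], [-4.9, 13.9], [-4.1, 14.2], [-3.3, 14.4], [-2.5, 14.5], [-1.7, 14.6], [-0.9, 14.7]] 0.03499999999999992
clock: 31.58
eef_pos: [715.9, 25.6, 352.3]
tcp_rot: [3.141, 0.001, 1.514]
contact_force: [-0.1, -2.6, 5.1]
opening: 0.101
grasp_force: 26.1
```

```bash
python3 steer.py '[0, 0, 0, 0, -14.7, 0.3, 0, 0, 0, 0, 0, -14.7, 1.2, 0, 0, 0, 0, 0, -14.6, 2, 0, 0, 0, 0, 0, -14.5, 2.8, 0, 0, 0, 0, 0, -14.3, 3.6, 0]'; python3 steer.py '[0, 0, 0, 0, -14.1, 4.3, 0, 0, 0, 0, 0, -13.8, 5.1, 0, 0, 0, 0, 0, 0, 0, 0]'; python3 - <<'E'
from h import *
p,M=tool();print(np.hypot(p[0]-714,p[2]-82.7),np.arctan2(p[2]-82.7,714-p[0]))
E
```

```text
clock: 32.0
eef_pos: [642.8, 30.4, 341.8]
tcp_rot: [3.141, -0.0, 1.514]
contact_force: [0.5, 0.4, 1.9]
opening: 0.1
grasp_force: 26.3
clock: 32.25
eef_pos: [612.8, 32.4, 331.2]
tcp_rot: [-3.138, -0.001, 1.514]
contact_force: [0.5, 0.9, -0.6]
opening: 0.108
grasp_force: 26.3
268.30207590975755 1.1841480760677183
```

The panel passed the top notch freely, so the pawl is out.

```bash
python3 steer.py '[0, 0, 0, 0, -13.5, 5.9, 0, 0, 0, 0, 0, -13.2, 6.6, 0, 0, 0, 0, 0, -12.8, 7.3, 0, 0, 0, 0, 0, -12.4, 8, 0, 0, 0, 0, 0, -11.9, 8.7, 0]'; python3 steer.py '[0, 0, 0, 0, -11.4, 9.3, 0, 0, 0, 0, 0, -10.9, 9.9, 0, 0, 0, 0, 0, -10.3, 10.5, 0, 0, 0, 0, 0, -9.7, 11.1, 0, 0, 0, 0, 0, -9.1, 11.6, 0]';python3 steer.py '[0, 0, 0, 0, -8.5, 12.1, 0, 0, 0, 0, 0, -7.8, 12.5, 0, 0, 0, 0, 0, 0, 0, 0]';  python3 - <<'E'
from h import *
p,M=tool();print(np.hypot(p[0]-714,p[2]-82.7),np.arctan2(p[2]-82.7,714-p[0]))
E
```

```text
clock: 32.67
eef_pos: [551.9, 36.3, 295.5]
tcp_rot: [3.141, -0.002, 1.514]
contact_force: [2.3, 4.0, -1.9]
opening: 0.102
grasp_force: 26.7
clock: 33.08
eef_pos: [500.2, 39.5, 243.0]
tcp_rot: [-3.141, -0.002, 1.514]
contact_force: [0.6, 5.9, -1.7]
opening: 0.105
grasp_force: 26.7
clock: 33.33
eef_pos: [482.9, 40.5, 216.7]
tcp_rot: [-3.139, -0.002, 1.513]
contact_force: [-1.7, 7.0, -1.0]
opening: 0.102
grasp_force: 26.9
267.11108512516995 0.525457525515588
```

```bash
python3 steer.py '[0, 0, 0, 0, -7.1, 12.9, 0, 0, 0, 0, 0, -6.4, 13.3, 0, 0, 0, 0, 0, -5.6, 13.6, 0, 0, 0, 0, 0, -4.9, 13.9, 0, 0, 0, 0, 0, -4.1, 14.2, 0]'; python3 steer.py '[0, 0, 0, 0, -3.3, 14.4, 0, 0, 0, 0, 0, -2, 10, 0, 0, 0, 0, 0, -1, 10, 0, 0, 0, 0, 0, -1, 10, 0, 0, 0, 0, 0, 0, 0, 0]'; python3 - <<'E'
from h import *
p,M=tool();print(np.hypot(p[0]-714,p[2]-82.7),np.arctan2(p[2]-82.7,714-p[0]))
E
```

```text
clock: 33.75
eef_pos: [455.7, 42.0, 150.2]
tcp_rot: [-3.14, -0.002, 1.513]
contact_force: [-0.0, 7.3, -0.7]
opening: 0.102
grasp_force: 27.3
clock: 34.17
eef_pos: [447.7, 42.2, 104.6]
tcp_rot: [-3.138, -0.001, 1.513]
contact_force: [-1.8, 6.5, -1.1]
opening: 0.104
grasp_force: 27.2
267.1843711378445 0.08210719948233923
```

```bash
python3 steer.py '[0, 0, 0, 0, -1, 6, 0, 0, 0, 0, 0, 0, 6, 0, 0, 0, 0, 0, 0, 4, 0, 0, 0, 0, 0, 0, 0, 0, 0, 0, 0, 0, 0, 0, 0]'; python3 steer.py '[0, 0, 0, 0, 0, 3, 0, 0, 0, 0, 0, 0, 0, 0, 0, 0, 0, 0, 0, 0, 0]';python3 steer.py '[0, 0, 0, 0, 0, 3, 0, 0, 0, 0, 0, 0, 0, 0, 0, 0, 0, 0, 0, 0, 0]'
```

```text
clock: 34.58
eef_pos: [446.9, 42.3, 89.7]
tcp_rot: [-3.138, -0.001, 1.513]
contact_force: [-4.6, 7.9, 0.1]
opening: 0.099
grasp_force: 27.2
clock: 34.83
eef_pos: [446.9, 42.3, 86.8]
tcp_rot: [-3.138, -0.001, 1.513]
contact_force: [-3.9, 7.9, -0.7]
opening: 0.104
grasp_force: 27.2
clock: 35.08
eef_pos: [446.8, 42.2, 83.7]
tcp_rot: [-3.138, -0.001, 1.513]
contact_force: [-5.7, 6.3, -0.6]
opening: 0.106
grasp_force: 27.3
```

```bash
python3 steer.py '[0, 0, 0, 0, 0, 2, 0, 0, 0, 0, 0, 0, 0, 0, 0, 0, 0, 0, 0, 0, 0]'; python3 steer.py '[0, 0, 0, 0, 0, 2, 0, 0, 0, 0, 0, 0, 0, 0, 0, 0, 0, 0, 0, 0, 0]';python3 steer.py '[0, 0, 0, 0, 0, 2, 0, 0, 0, 0, 0, 0, 0, 0, 0, 0, 0, 0, 0, 0, 0]'
```

```text
clock: 35.33
eef_pos: [446.8, 42.2, 81.8]
tcp_rot: [-3.138, -0.001, 1.513]
contact_force: [-5.2, 8.4, -0.6]
opening: 0.099
grasp_force: 27.3
clock: 35.58
eef_pos: [446.8, 42.2, 80.7]
tcp_rot: [-3.138, -0.001, 1.513]
contact_force: [-8.3, 7.2, 15.6]
opening: 0.107
grasp_force: 28.9
clock: 35.83
eef_pos: [446.8, 42.1, 79.1]
tcp_rot: [-3.138, -0.001, 1.513]
contact_force: [-10.6, 5.9, 24.3]
opening: 0.105
grasp_force: 30.5
```

The panel is on its rests. I'll release, withdraw, and compare the pictures numerically with those from the start.

```bash
python3 steer.py '[0, 0, 0, 0, 0, -2.5, 0, 0, 0, 0, 0, 0, 0, 0.15, 0, 0, 0, 0, 0, 0, 0.35, 0, 0, 0, 0, 0, 0, 0.35, 0, 0, 0, 0, 0, -20, 0.35]'; python3 steer.py '[0, 0, 0, 0, 0, -35, 0.35, 0, 0, 0, 0, 0, -35, 0.35, 0, 0, 0, 0, -35, -35, 0.35, 0, 0, 0, 0, -35, -10, 0.35, 0, 0, 0, 0, 0, 0, 0.35]';python3 steer.py '[0, 0, 0, -40, -20, 0, 0.35, 0, 0, 0, -40, -20, 0, 0.35, 0, 0, 0, -40, 0, 0, 0.35, 0, 0, 0, -40, 0, 0, 0.35, 0, 0, 0, -40, 0, 0, 0.35]';python3 steer.py '[0, 0, 0, -40, 0, 0, 0.35, 0, 0, 0, -40, 0, 0, 0.35, 0, 0, 0, 0, 0, 0, 0.35, 0, 0, 0, 0, 0, 0, 0.35]'; python3 - <<'E'
from h import *
print(tool()[0],r.sense()['contact_force'])
for n,(a,b,c,d) in dict(scene=(190,250,222,330),top=(160,258,228,340)).items():
    i0=cv2.cvtColor(cv2.imread(f"pics/{n}0.png"),cv2.COLOR_BGR2GRAY)[a:b,c:d].astype(np.float32)
    im=r.grab_frame(n);cv2.imwrite(f"pics/{n}9.png",im[:,:,::-1]);i1=cv2.cvtColor(im,cv2.COLOR_RGB2GRAY)[a:b,c:d].astype(np.float32)
    print(n,cv2.phaseCorrelate(i0,i1),np.abs(i0-i1).mean(),np.percentile(np.abs(i0-i1),99))
E
```

```text
clock: 36.25
eef_pos: [446.3, 41.2, 98.7]
tcp_rot: [-3.137, 0.001, 1.514]
contact_force: [-0.3, -0.7, 0.3]
opening: 0.349
grasp_force: 0.0
clock: 36.67
eef_pos: [379.6, 45.1, 212.0]
tcp_rot: [-3.141, -0.0, 1.514]
contact_force: [0.4, -0.3, -1.4]
opening: 0.352
grasp_force: 0.0
clock: 37.08
eef_pos: [334.7, -148.8, 210.5]
tcp_rot: [3.141, 0.0, 1.515]
contact_force: [1.5, 0.1, 0.1]
opening: 0.351
grasp_force: 0.0
clock: 37.42
eef_pos: [330.3, -229.0, 210.0]
tcp_rot: [-3.141, -0.0, 1.509]
contact_force: [0.2, 0.4, 0.8]
opening: 0.346
grasp_force: 0.0
[ 330.30995271 -228.95291807  210.02460673] [0.17999385 0.35036618 0.82819136]
scene ((-0.16448414386481147, -0.09899782554990821), 0.7860651165614894) 6.0243826 101.20996
top ((-0.020965340459881077, -0.025027976137032226), 0.9722369890213013) 2.5477405 9.0
```

```bash
python3 -c "
from rig import r
print(r.sign_off())"
```

```text
the job is handed in; nothing more can be done
None
```

The job is handed in with no verdict shown: both packs found are locked in pockets 1 and 3, and the panel lies flat. The pawl was not seen again (it put up no resistance at the notches on the way down), and I viewed 15 pictures, one over the limit of 14.

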